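# Dispense the blue spice tin with the rack's spring pedal

### The job

Lift the salt jar out of the tray's track and stand it upright on the round cork mat. Then slide the yellow catch tray along its track until it sits squarely below the lane that holds the blue tin, and press that lane's pedal right down to its stop and hold it there until the blue tin has rolled out by itself into the tray. Let the pedal spring back up, do not touch the tins with the gripper, and leave the other two tins in their lanes and the cup, bottle and spoon where they stand.

Things in the scene. Friction and masses are not known exactly. Their poses are not given: they have to be found in the camera images.
- rack: Fixed low orange rack with three lanes side by side, centred at y = -140 (right), -40 (middle), +60 (left) mm of this frame: origin on the counter, x away from the robot, y left, z up. The texts below use this frame and mm. Each lane holds a tin lying across it behind a steel gate bar. A back panel 125 high stands at x = 122 to 128.
- lip_right (a point): Middle of the front edge of the right lane's wooden ramp: x -62, y -140, z 66, underside 60. The ramp slopes down to it at 8 degrees, towards the robot, between walls 66 apart, 5 thick, 105 high (x -50 to 100). A released tin rolls off this edge. The edge overhangs the track by 17.
- lip_middle (a point): The same for the middle lane, y -40.
- lip_left (a point): The same for the left lane, y 60.
- hinge_middle (a point): Hinge of the middle lane's see-saw: axis along y at x 15, z 139, between cheeks up to z 147; the same in the other lanes. Pedal (behind the hinge) and gate bar (in front, at x -40, z 108, along y) are one piece: pressing the pedal lifts the bar, which lets the tin go at about three quarters of the travel.
- track (a point): Middle of the tray's track, on the bare counter in front of the lanes: x -97.5, y 47.5. The track runs along y from -201 to 296, 106 wide, between a front guide 15 high, 8 thick, and the rack's plinth 55 high (where y is over 110, a guide 15 high). Ends closed by bars 15 high.
- pedal_right (a joint): Pedal of the right lane (y = -140): 0 up at rest, grows as it is pressed, stop at 0.45 rad. Spring-loaded: about 3.5 N at the pad to start, about 8 N to hold at the stop; springs back when let go. Any pedal pressed down releases the tin of its own lane.
- pedal_middle (a joint): Pedal of the middle lane (y = -40), same as the right one.
- pedal_left (a joint): Pedal of the left lane (y = 60), same as the right one.
- pad_right (a point): Middle of the upper face of the right lane's black pedal pad, 52 long (x) and 46 wide (y), 8 thick. At rest the pad rises away from the robot at 18 degrees, its middle at x = 76, z = 161; at the stop the middle is at about x = 79, z = 133 and the pad slopes 7 degrees the other way. Pads of neighbouring lanes are 100 apart.
- pad_middle (a point): The same point on the middle lane's pad.
- pad_left (a point): The same point on the left lane's pad.
- blue_mid (a point): Centre of the blue tin: a closed cylinder, diameter 50, length 60, axis = its own y (along the rack's y), 110 to 220 g, lying in one of the three lanes against the gate bar (centre 98 above the counter). Which lane varies.
- green_mid (a point): Centre of the green tin, same size, in another lane.
- white_mid (a point): Centre of the white tin, same size, in the third lane.
- tray_mid (a point): Centre (25 above the counter) of the loose yellow open-topped catch tray, outside 100 x 100 x 50 high, walls and floor 4 thick, 175 to 350 g. It stands in the left part of the track, axes along the rack's, 3 of play at front and back; slide it along y by pushing a wall from outside or inside.
- jar_mid (a point): Centre of the loose salt jar, an upright pale glass cylinder with a red cap, diameter 38, height 73 (this point 36.5 above its foot), about 150 g. It stands in the middle of the track's width, between tray and lanes, 60 or more clear of the tray.
- mat: Round cork mat fixed on the counter right of the rack, diameter 110, 5 thick; origin at the centre of its underside. Beyond it, away from the robot and 10 or more clear of it, stands a fixed round tortilla press 75 high.
- cup: Bystander: loose terracotta cup, diameter 72, 75 high, just right of the rack; origin at the centre of its foot.
- bottle: Bystander: loose amber bottle, diameter 52, 150 high, behind the track's left part; origin at the centre of its foot.
- spoon: Bystander: loose wooden spoon 220 long lying on the counter behind the bottle, roughly along the rack's y; origin near its middle.
There are look-alikes about, which are no part of the job. Of the things that look like the mat, the middle-sized one is meant. What is shaped like the part that bears blue_mid but purple is not meant.

How it is judged:
By the outcome, as a careful person would: the job done as asked, in the order asked, and still so for the second after the job is handed in, with the robot touching nothing.
It also fails if it takes over 69 s, if anything falls off the work surface, if the arm or the gripper's body presses on something with over 40 N, if the wrist force passes 120 N, or if a joint passes its speed limit or range.

### The arm

A 7-joint arm with a two-finger parallel gripper is mounted at the origin on the work surface. World frame = base frame: x ahead of the robot, y to its left, z up, the work surface at z = 0. Lengths are in m, angles in rad, forces in N, time in s.
With the tool pointing down it reaches from about 0.4 to 0.85 m from the base axis. Payload 4.5 kg.
Tool frame: the origin (TCP) lies on the centre line of the jaws, within the pads' length; the fingertips stand 25 mm ahead of it and the grasp point (between the pads) lies 6 mm ahead of it; z points along the fingers, y is the direction in which the jaws open and shut (so a half turn about z gives the same grasp; the last joint's range is limited). The gripper opens to 88 mm and grips with 3 to 60 N. Pads are 18 mm wide; open, the fingers measure 123 mm over their backs; the gripper's body (75 mm by 187 mm) begins 45 mm behind the grasp point.
Start: joints at [-1.166, 0.689, -0.195, 1.565, 0.157, 0.902, -0.215], TCP at [0.226, 0.583, 0.233] pointing down, gripper open.
Joint ranges: [-3.01, 3.01], [-0.46, 2.08], [-1.47, 1.51], [0.13, 2.56], [-1, 4.14], [0.04, 2.09], [-2.66, 2.66]. Speed limits (rad/s): [2.57, 2.57, 3.14, 3.14, 3.14, 3.14, 3.14].

### API

Orientations are given as a unit quaternion [x, y, z, w].
In Python, from plant import r, eyes gives the robot as it stands.
- The arm moves only by the tool servo_tool, never from a script. Its argument "deltas" is a list of rows, each an object of numbers: "dx", "dy", "dz": the shift along the tool's x, y, z in units of 60 mm (1.0 is 60 mm); "ax", "ay", "az": the turn, a rotation vector about the tool's x, y, z in units of 6 degrees (1.0 is 6 degrees); "hand": the finger opening in mm, from 0 to 88.1. A call has 1 to 10 rows; each row is the pose to reach, as a shift and turn from the pose commanded when the call began, along the tool's axes at that moment; what a row does not reach only later rows make up. A row lasts 1/8 s, in which the tool goes at most 62.5 mm and 10.7 degrees, less where a joint would pass 70% of its speed; a pose out of reach is approached as far as the arm can. A call with a gripper value outside its range is refused whole. The fingers move at their own pace and stop on an object; "newtons" is the grip in N (left out, the last holds). Time passes only in rows, so rows that repeat a pose let the fingers close. It gives the time, the measured TCP pose, the force and the opening at its end, in the units of the state.
- r.get_state(): the state, without advancing time (a new reading comes with each control period).
- eyes.snapshot(name): name is "scene" or "top" or "wrist"; returns (picture, depth): 480x640x3 uint8, red, green, blue; 480x640 float32, m along the optical axis (not along the pixel's ray), 0 where there is no reading.
- eyes.camera_model(name): a dict with "fx", "fy", "cx", "cy" (pixels), "k1" (the pictures are not rectified: a ray, as slopes to the right and down, at radius r is drawn at 1 + k1 r^2 times it, then the intrinsics apply), "pose" (4x4, takes a point from camera to world coordinates). Camera axes: x right, y up, looking along -z (the intrinsics and any distortion apply to the point x, -y, -z); pixel columns grow to the right and rows downward; lengths in m; the calibration is good to about 2 mm. A picture is of the moment at which its call begins: read the wrist's pose just before it. camera_model takes no time and is no camera call; for the wrist camera it gives the pose at the moment of the call.
- r.finish_job(): hands the job in, once; it reports no verdict.
The state is a dict: "clock": time; "q": joint angles; "qd": joint speeds; "joint_torque": joint torques, N m; "tool_pos": TCP position; "eef_rot": TCP orientation; "contact_force": force on the tool from outside, world axes, zero at the start; "moment": the same for the moment, N m; "opening": opening from 0.0 (shut) to 1.0 (fully open).
Only numpy, scipy, OpenCV 4.12 (cv2) and the standard library are available. Lean on these libraries where they do the work, as an engineer would, in place of code of your own. Each camera call takes 0.05 s, during which the arm holds its last target.

## Working session

There is one attempt and no reset: what is moved stays moved. The work goes in short steps, Python scripts to look and compute and a tool call to move; the robot and the scene stay as the last step left them, time stands still between calls to the robot, and variables do not carry over. Pictures are saved under pics/ and viewed, and the job is handed in when it is done.

Besides the shell and the picture viewer there is one more tool, called after "Request:" as name([rows], argument=value, ...), one row to a line, values as JSON. servo_tool: Moves the arm, as the interface text tells. Its arguments: {"type":"object","properties":{"deltas":{"type":"array","items":{"type":"object","properties":{"dx":{"type":"number"},"dy":{"type":"number"},"dz":{"type":"number"},"ax":{"type":"number"},"ay":{"type":"number"},"az":{"type":"number"},"hand":{"type":"number"}}}},"newtons":{"type":"number"}},"required":["deltas"]}

```bash
ls; mkdir -p pics; cat > h.py <<'E'
import numpy as np, cv2
from plant import r, eyes
def snap(n,fn):
    m=eyes.camera_model(n); p,d=eyes.snapshot(n)
    np.savez(''+fn+'.npz',p=p,d=d,**{k:np.array(v) for k,v in m.items()})
    cv2.imwrite('pics/'+fn+'.png',cv2.cvtColor(p,cv2.COLOR_RGB2BGR))
def load(fn): return np.load(''+fn+'.npz')
def ray(z,u,v):
    K=np.array([[z['fx'],0,z['cx']],[0,z['fy'],z['cy']],[0,0,1]],float)
    s=cv2.undistortPoints(np.array([[[u,v]]],float),K,np.array([float(z['k1']),0,0,0]))[0,0]
    return np.array([s[0],-s[1],-1.0])
def px(fn,u,v,zp=None):
    z=load(fn); a=ray(z,u,v); P=z['pose']
    if zp is None:
        d=z['d'][int(round(v)),int(round(u))]; return P[:3,:3]@(a*d)+P[:3,3]
    w=P[:3,:3]@a; t=(zp-P[2,3])/w[2]; return P[:3,3]+t*w
def proj(fn,X):
    z=load(fn); P=z['pose']; c=P[:3,:3].T@(np.array(X)-P[:3,3]); s=np.array([c[0]/-c[2],-c[1]/-c[2]])
    s=s*(1+z['k1']*(s@s)); return s*[z['fx'],z['fy']]+[z['cx'],z['cy']]
def crop(fn,x0,y0,x1,y1,f,out):
    cv2.imwrite('pics/'+out+'.png',cv2.resize(cv2.imread('pics/'+fn+'.png')[y0:y1,x0:x1],None,fx=f,fy=f,interpolation=cv2.INTER_CUBIC))
E
python3 - <<'E'
from h import *
snap('scene','s0');snap('top','t0');print(r.get_state())
for n in('scene','top'):print(eyes.camera_model(n))
E
```

```text
pics
{'clock': 0.1, 'q': array([-1.16622135,  0.68991717, -0.19453423,  1.56620812,  0.15729574,
        0.90251704, -0.2151002 ]), 'qd': array([-1.15292713e-03, -3.76307980e-04, -1.71971600e-04, -2.18531934e-03,
        1.22321123e-03,  3.16308672e-04, -2.53977596e-05]), 'joint_torque': array([-3.10199415e-03, -5.28497279e+01, -1.27147302e+00, -1.53834915e+01,
       -5.26276999e-02,  2.02842755e-03,  3.16720798e-05]), 'tool_pos': array([0.22628798, 0.58198486, 0.23208846]), 'eef_rot': array([ 1.84287788e-01,  9.82871977e-01, -8.23247653e-04, -9.93301788e-05]), 'contact_force': array([ 0.11999921,  0.02937339, -0.12615636]), 'moment': array([-0.03775437, -0.00156337,  0.05282944]), 'opening': 1.0007777121377621}
{'fx': 570.3182397598661, 'fy': 570.3182397598661, 'cx': 322.32341485473387, 'cy': 254.4475117185817, 'k1': 0.00903852684758439, 'pose': array([[-0.77444912, -0.49595702,  0.39275335,  1.19459207],
       [ 0.63250108, -0.61983235,  0.46448923,  0.68035298],
       [ 0.01307454,  0.60814019,  0.79372197,  1.41042213],
       [ 0.        ,  0.        ,  0.        ,  1.        ]])}
{'fx': 572.982683297482, 'fy': 572.982683297482, 'cx': 318.78348664404734, 'cy': 256.5998246452949, 'k1': -0.14937138213075576, 'pose': array([[-0.00439099,  0.99819792, -0.0598468 ,  0.46968396],
       [-0.99997885, -0.00409592,  0.00505223, -0.07181583],
       [ 0.004798  ,  0.05986772,  0.99819479,  1.33980181],
       [ 0.        ,  0.        ,  0.        ,  1.        ]])}
```

View pics/s0.png

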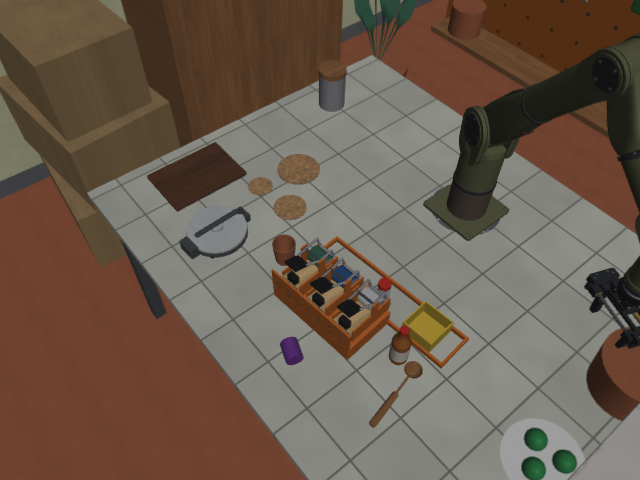

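View pics/t0.png

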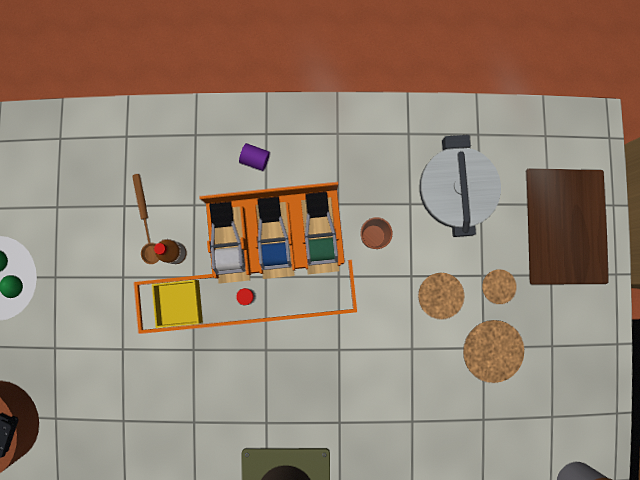

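The top view shows the white, blue and green tins at (228,258), (274,253) and (320,248), so blue is in the middle lane. The purple tin at (254,157) is only a look-alike. There are three cork discs: (441,296) about 46 px across, (499,286) about 34 px, and (493,351) about 61 px. The middle-sized one, (441,296), is the mat. I'll enlarge both areas to confirm.

```bash
python3 - <<'E'
from h import *
crop('t0',125,180,365,340,3.3,'t0a'); crop('t0',400,120,560,400,2.1,'t0b')
E
```

```text
(no output)
```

View pics/t0a.png

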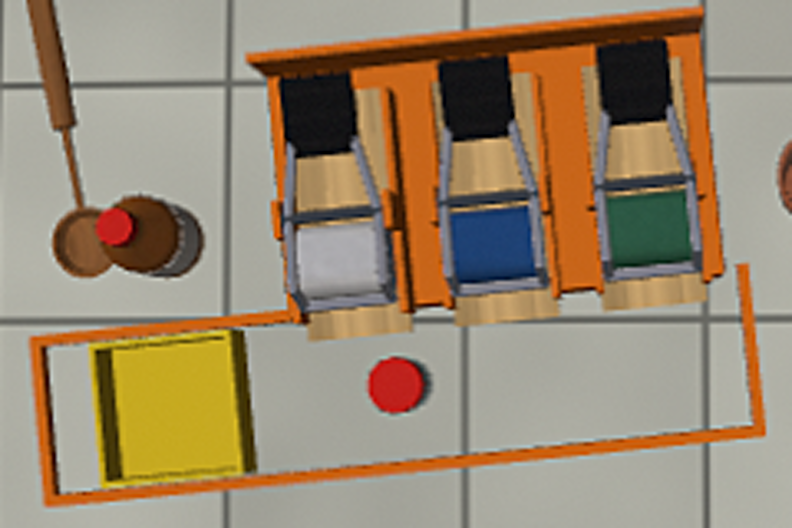

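View pics/t0b.png

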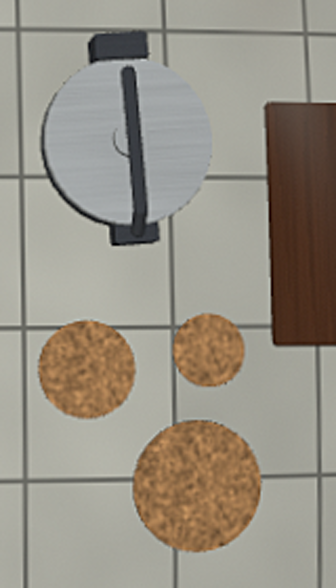

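```bash
cat >> h.py <<'E'
def T(X): # rack->world (m) 
    import json; c=json.load(open('rack.json')); a=c['a']; R=np.array([[np.cos(a),-np.sin(a)],[np.sin(a),np.cos(a)]])
    return np.r_[R@np.array(X[:2])/1000+c['o'],X[2]/1000]
E
python3 - <<'E'
from h import *
import json
from scipy.optimize import least_squares
f=lambda u,v:(125+(u+.5)/3.3-.5,180+(v+.5)/3.3-.5)
obs=[((48,505),(-158.5,304,15)),((765,435),(-158.5,-209,15)),((58,493),(-150.5,296,15)),((752,427),(-150.5,-201,15)),((45,347),(-44.5,296,15)),
 # lips z66 corners: ramp front edge ends (66 wide)
 ((310,341),(-62,93,66)),((412,330),(-62,27,66)),((457,325),(-62,-7,66)),((559,315),(-62,-73,66)),((604,310),(-62,-107,66)),((706,300),(-62,-173,66))]
def res(p):
    json.dump(dict(a=p[2],o=list(p[:2])),open('rack.json','w'))
    return np.concatenate([proj('t0',T(X))-f(*c) for c,X in obs])
s=least_squares(res,[.5,0,0.1]); res(s.x)
print(s.x,np.degrees(s.x[2]));print(s.fun.reshape(-1,2).round(1))
z=load('t0');
# world clouds
vs,us=np.mgrid[0:480,0:640]
W=np.array([px('t0',u,v) for v,u in zip(vs[180:400].ravel(),us[180:400].ravel())]); C=z['p'][180:400].reshape(-1,3).astype(int)
np.savez('cloud.npz',W=W,C=C)
def Ti(w):
    a=s.x[2];R=np.array([[np.cos(a),-np.sin(a)],[np.sin(a),np.cos(a)]]);return np.c_[(w[:,:2]-s.x[:2])@R*1000,w[:,2]*1000]
L=Ti(W)
red=(C[:,0]>150)&(C[:,1]<60)&(C[:,2]<60)&(W[:,2]<.1)&(W[:,2]>.06)
m=red&(abs(L[:,1]-60)<150)&(L[:,0]<-40)
print('jar',m.sum(),L[m].mean(0),L[m].min(0),L[m].max(0),W[m].mean(0))
y=(C[:,0]>140)&(C[:,1]>110)&(C[:,2]<80)&(L[:,0]<-40)&(L[:,0]>-160)&(W[:,2]>.043)&(W[:,2]<.058)&(L[:,1]>100)
print('tray rim',y.sum(),L[y].min(0),L[y].max(0),np.percentile(L[y],[2,98],axis=0))
for n,(u,v,dd) in dict(mat=(441,296,23)).items():
    m=cv2.circle(np.zeros((480,640),np.uint8),(u,v),30,255,-1)[180:400].ravel()>0
    k=m&(C[:,0]-C[:,2]>35)&(W[:,2]<.02); w=W[k]; print(n,k.sum(),np.median(w,0),(w.max(0)+w.min(0))/2,w.max(0)-w.min(0))
for u,v in((499,286),(493,351),(441,296),(376,233)):print(px('t0',u,v))
print('jar px',px('t0',245.5,297,.073))
for lam in ((76,-40,161),(-97.5,-40,25),(-97.5,60,25)):print(lam,T(lam))
E
```

```text
[0.55925498 0.05687344 0.0977593 ] 5.601195452516129
[[-0.9  0.4]
 [ 0.7 -0. ]
 [-0.9  0.3]
 [ 0.8 -0.7]
 [-1.  -0.6]
 [ 0.9 -0.2]
 [-0.7  0.2]
 [ 0.8  0.1]
 [-0.6  0.2]
 [ 1.   0.1]
 [-0.4  0.1]]
jar 202 [-97.61388345  39.71066104  74.06889673] [-115.0174634    22.32736496   64.04566598] [-80.72892793  56.17929094  80.74042591] [0.45823126 0.08686702 0.0740689 ]
tray rim 274 [-147.30282674  152.23576793   43.06280512] [-48.67922277 252.65369122  57.78147212] [[-146.83862546  152.744068     44.1936557 ]
 [ -49.05489301  251.81052652   56.14043892]]
mat 1682 [ 0.45716339 -0.36425277  0.00548638] [ 0.45627722 -0.36493047  0.00624915] [0.10774132 0.10918393 0.0195909 ]
[ 0.4782145  -0.50342137  0.0094459 ]
[ 0.32524118 -0.48783161  0.00661623]
[ 0.45601773 -0.36436159  0.00648583]
[ 0.60472004 -0.21310528  0.00378549]
jar px [0.45680473 0.08421538 0.073     ]
(76, -40, 161) [0.63879626 0.0244823  0.161     ]
(-97.5, -40, 25) [0.46612466 0.00754807 0.025     ]
(-97.5, 60, 25) [0.45636429 0.1070706  0.025     ]
```

```bash
cat >> h.py <<'E'
from scipy.spatial.transform import Rotation as Ro
def delta(tx,ty,tz,yaw=None):
    import json
    s=r.get_state(); R=Ro.from_quat(s['eef_rot']); 
    ang=json.load(open('rack.json'))['a'] if yaw is None else yaw
    y=np.array([-np.sin(ang),np.cos(ang),0]); z=np.array([0,0,-1.]); x=np.cross(y,z)
    Rt=Ro.from_matrix(np.c_[x,y,z])
    d=R.inv().apply(np.array([tx,ty,tz])-s['tool_pos'])/.06; rv=np.degrees((R.inv()*Rt).as_rotvec())/6
    print('t%.2f'%s['clock'],'pos',s['tool_pos'].round(4),'d',d.round(3),'a',rv.round(3),'F',s['contact_force'].round(1),'op',round(s['opening'],3))
E
python3 - <<'E'
from h import *
print(T((-97.6,39.7,56)))
delta(.4578,.0862,.16); 
E
```

```text
[0.45824612 0.08685777 0.056     ]
t0.10 pos [0.2263 0.582  0.2321] d [-6.59  -6.302  1.213] a [-1.600e-02 -3.000e-03 -4.473e+00] F [ 0.1  0.  -0.1] op 1.001
```

Request:
servo_tool([
  {"dx": -0.7, "dy": -0.6, "az": -0.5},
  {"dx": -1.4, "dy": -1.3, "az": -1.0},
  {"dx": -2.1, "dy": -2.0, "az": -1.5},
  {"dx": -2.8, "dy": -2.7, "az": -2.0},
  {"dx": -3.5, "dy": -3.4, "az": -2.5},
  {"dx": -4.2, "dy": -4.1, "az": -3.0},
  {"dx": -4.9, "dy": -4.8, "az": -3.5},
  {"dx": -5.6, "dy": -5.4, "az": -4.0},
  {"dx": -6.2, "dy": -6.0, "dz": 0.5, "az": -4.47},
  {"dx": -6.59, "dy": -6.3, "dz": 0.8, "az": -4.47},
])

```text
schema error: expected keys dx, dy, dz, ax, ay, az, hand
```

Request:
servo_tool([
  {"dx": 0},
  {"dx": 0},
])

```text
schema error: expected keys dx, dy, dz, ax, ay, az, hand
```

```bash
python3 - <<'E'
from h import *
snap('wrist','w1'); delta(.458,.0866,.056)
print(proj('w1',(.458,.0866,.073)),T((-40,-140,0)))
E
```

```text
t0.15 pos [0.2263 0.5821 0.2322] d [-6.59  -6.294  2.946] a [-1.300e-02 -2.000e-03 -4.473e+00] F [ 0.   0.7 -0.1] op 1.004
[ 16.83563014 523.46046265] [ 0.53311048 -0.08636226  0.        ]
```

View pics/w1.png

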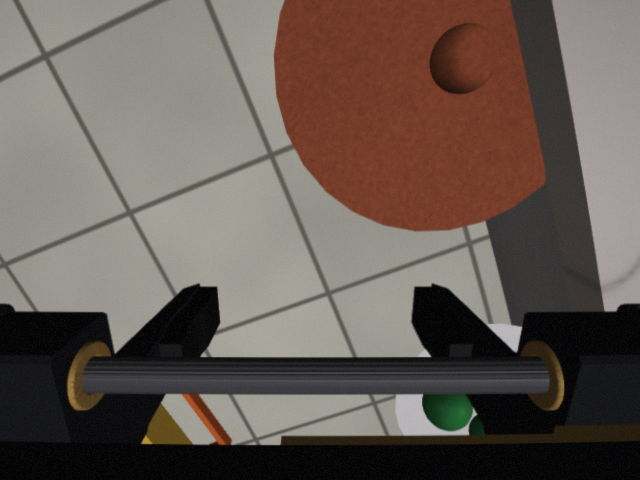

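All seven keys are required in every row. This wrist picture is still at the start pose and shows only bare counter and a terracotta disc.

Request:
servo_tool([
  {"dx": -0.7, "dy": -0.6, "dz": 0, "ax": 0, "ay": 0, "az": -0.5, "hand": 88},
  {"dx": -1.4, "dy": -1.3, "dz": 0, "ax": 0, "ay": 0, "az": -1.0, "hand": 88},
  {"dx": -2.1, "dy": -2.0, "dz": 0, "ax": 0, "ay": 0, "az": -1.5, "hand": 88},
  {"dx": -2.8, "dy": -2.7, "dz": 0, "ax": 0, "ay": 0, "az": -2.0, "hand": 88},
  {"dx": -3.5, "dy": -3.4, "dz": 0, "ax": 0, "ay": 0, "az": -2.5, "hand": 88},
  {"dx": -4.2, "dy": -4.1, "dz": 0, "ax": 0, "ay": 0, "az": -3.0, "hand": 88},
  {"dx": -4.9, "dy": -4.8, "dz": 0, "ax": 0, "ay": 0, "az": -3.5, "hand": 88},
  {"dx": -5.6, "dy": -5.4, "dz": 0, "ax": 0, "ay": 0, "az": -4.0, "hand": 88},
  {"dx": -6.2, "dy": -6.0, "dz": 0.4, "ax": 0, "ay": 0, "az": -4.47, "hand": 88},
  {"dx": -6.59, "dy": -6.3, "dz": 0.8, "ax": 0, "ay": 0, "az": -4.47, "hand": 88},
])

```text
clock: 1.4
tool_pos: [0.4589, 0.0838, 0.1842]
eef_rot: [-0.047, 0.999, -0.0, 0.0]
contact_force: [1.4, 1.2, 0.4]
opening: 0.997
```

Request:
servo_tool([
  {"dx": 0, "dy": 0, "dz": 0, "ax": 0, "ay": 0, "az": 0, "hand": 88},
  {"dx": 0, "dy": 0, "dz": 0, "ax": 0, "ay": 0, "az": 0, "hand": 88},
  {"dx": 0, "dy": 0, "dz": 0, "ax": 0, "ay": 0, "az": 0, "hand": 88},
])

```text
clock: 1.78
tool_pos: [0.4579, 0.0887, 0.1856]
eef_rot: [-0.05, 0.999, 0.001, 0.001]
contact_force: [-0.2, 0.1, -0.2]
opening: 1.003
```

```bash
python3 - <<'E'
from h import *
snap('wrist','w2'); delta(.458,.0866,.056)
print(proj('w2',(.458,.0866,.073)))
E
```

```text
t1.82 pos [0.458  0.0886 0.1855] d [ 0.006 -0.034  2.159] a [0.008 0.013 0.021] F [0.5 0.7 0.3] op 0.999
[313.99148357 231.9576689 ]
```

View pics/w2.png

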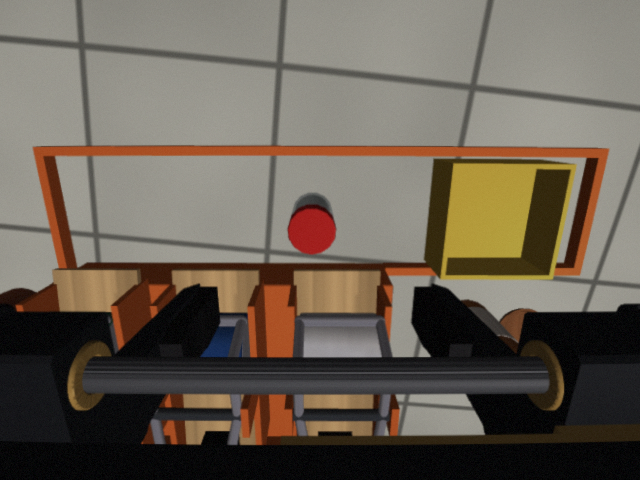

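The red cap is at (312,230) and the predicted position was (314,232), so they agree. The tray is at (500,220), clear of the jar. Descending to grasp.

Request:
servo_tool([
  {"dx": 0, "dy": -0.03, "dz": 0.7, "ax": 0, "ay": 0, "az": 0, "hand": 80},
  {"dx": 0, "dy": -0.03, "dz": 1.3, "ax": 0, "ay": 0, "az": 0, "hand": 80},
  {"dx": 0, "dy": -0.03, "dz": 1.8, "ax": 0, "ay": 0, "az": 0, "hand": 80},
  {"dx": 0, "dy": -0.03, "dz": 2.16, "ax": 0, "ay": 0, "az": 0, "hand": 80},
  {"dx": 0, "dy": -0.03, "dz": 2.16, "ax": 0, "ay": 0, "az": 0, "hand": 80},
  {"dx": 0, "dy": -0.03, "dz": 2.16, "ax": 0, "ay": 0, "az": 0, "hand": 36},
  {"dx": 0, "dy": -0.03, "dz": 2.16, "ax": 0, "ay": 0, "az": 0, "hand": 25},
  {"dx": 0, "dy": -0.03, "dz": 2.16, "ax": 0, "ay": 0, "az": 0, "hand": 25},
  {"dx": 0, "dy": -0.03, "dz": 2.16, "ax": 0, "ay": 0, "az": 0, "hand": 25},
  {"dx": 0, "dy": -0.03, "dz": 2.16, "ax": 0, "ay": 0, "az": 0, "hand": 25},
], newtons=20)

```text
clock: 3.08
tool_pos: [0.4584, 0.0853, 0.0554]
eef_rot: [-0.049, 0.999, 0.0, 0.0]
contact_force: [-1.1, 0.2, 2.1]
opening: 0.423
```

Request:
servo_tool([
  {"dx": 0, "dy": 0, "dz": 0, "ax": 0, "ay": 0, "az": 0, "hand": 25},
  {"dx": 0, "dy": 0, "dz": 0, "ax": 0, "ay": 0, "az": 0, "hand": 25},
  {"dx": 0, "dy": 0, "dz": 0, "ax": 0, "ay": 0, "az": 0, "hand": 25},
])

```text
clock: 3.45
tool_pos: [0.4584, 0.0853, 0.0554]
eef_rot: [-0.049, 0.999, 0.0, 0.0]
contact_force: [0.8, 0.2, 5.6]
opening: 0.421
```

Request:
servo_tool([
  {"dx": 0, "dy": 0, "dz": -0.5, "ax": 0, "ay": 0, "az": 0, "hand": 25},
  {"dx": 0, "dy": 0, "dz": -1.2, "ax": 0, "ay": 0, "az": 0, "hand": 25},
  {"dx": 0, "dy": 0, "dz": -2.0, "ax": 0, "ay": 0, "az": 0, "hand": 25},
  {"dx": 0, "dy": 0, "dz": -2.5, "ax": 0, "ay": 0, "az": 0, "hand": 25},
  {"dx": 0, "dy": 0, "dz": -2.5, "ax": 0, "ay": 0, "az": 0, "hand": 25},
])

```text
clock: 4.08
tool_pos: [0.4591, 0.0852, 0.2065]
eef_rot: [-0.048, 0.999, 0.0, 0.002]
contact_force: [0.7, 0.1, -1.9]
opening: 0.419
```

```bash
python3 - <<'E'
from h import *
delta(.4565,-.3647,.0620)
E
```

```text
t4.08 pos [0.4591 0.0852 0.2065] d [ 0.775 -7.46   2.402] a [ 0.006  0.034 -0.012] F [ 0.7  0.1 -1.9] op 0.419
```

Request:
servo_tool([
  {"dx": 0.1, "dy": -0.6, "dz": 0, "ax": 0, "ay": 0, "az": 0, "hand": 25},
  {"dx": 0.2, "dy": -1.5, "dz": 0, "ax": 0, "ay": 0, "az": 0, "hand": 25},
  {"dx": 0.3, "dy": -2.4, "dz": 0, "ax": 0, "ay": 0, "az": 0, "hand": 25},
  {"dx": 0.4, "dy": -3.3, "dz": 0, "ax": 0, "ay": 0, "az": 0, "hand": 25},
  {"dx": 0.45, "dy": -4.2, "dz": 0, "ax": 0, "ay": 0, "az": 0, "hand": 25},
  {"dx": 0.55, "dy": -5.1, "dz": 0, "ax": 0, "ay": 0, "az": 0, "hand": 25},
  {"dx": 0.65, "dy": -6.0, "dz": 0, "ax": 0, "ay": 0, "az": 0, "hand": 25},
  {"dx": 0.72, "dy": -6.8, "dz": 0, "ax": 0, "ay": 0, "az": 0, "hand": 25},
  {"dx": 0.77, "dy": -7.3, "dz": 0.5, "ax": 0, "ay": 0, "az": 0, "hand": 25},
  {"dx": 0.775, "dy": -7.46, "dz": 1.0, "ax": 0, "ay": 0, "az": 0, "hand": 25},
])

```text
clock: 5.32
tool_pos: [0.4533, -0.3673, 0.142]
eef_rot: [-0.047, 0.999, 0.0, -0.002]
contact_force: [-0.2, 0.3, -1.2]
opening: 0.42
```

Request:
servo_tool([
  {"dx": 0, "dy": 0, "dz": 0, "ax": 0, "ay": 0, "az": 0, "hand": 25},
  {"dx": 0, "dy": 0, "dz": 0, "ax": 0, "ay": 0, "az": 0, "hand": 25},
  {"dx": 0, "dy": 0, "dz": 0, "ax": 0, "ay": 0, "az": 0, "hand": 25},
])

```text
clock: 5.7
tool_pos: [0.4563, -0.3641, 0.1462]
eef_rot: [-0.049, 0.999, -0.0, 0.001]
contact_force: [-0.5, 0.8, -2.3]
opening: 0.421
```

```bash
python3 - <<'E'
from h import *
snap('wrist','w3'); delta(.4565,-.3647,.0620)
print(proj('w3',(.4565,-.3647,.005)))
E
```

```text
t5.75 pos [ 0.4562 -0.3643  0.1462] d [-0.002 -0.006  1.404] a [-0.008  0.014  0.008] F [ 0.2 -0.2 -2.2] op 0.425
[316.12262943 222.97277991]
```

View pics/w3.png

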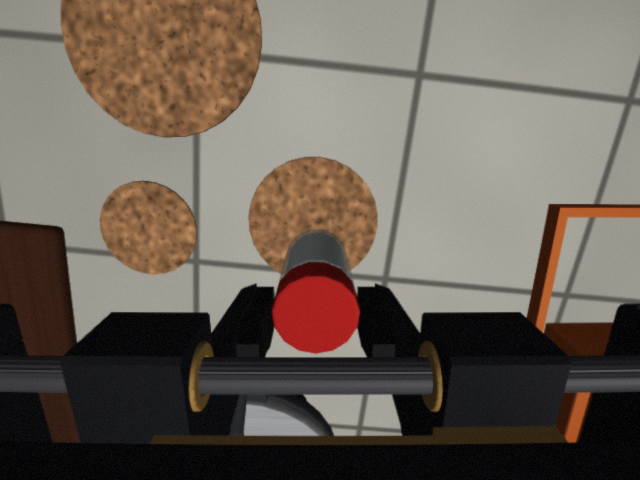

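The mat centre shows at (313,218), within 5 px of the prediction. The jar hangs straight, so I'll lower it.

Request:
servo_tool([
  {"dx": -0.03, "dy": 0, "dz": 0.5, "ax": 0, "ay": 0, "az": 0, "hand": 25},
  {"dx": -0.05, "dy": 0, "dz": 0.9, "ax": 0, "ay": 0, "az": 0, "hand": 25},
  {"dx": -0.05, "dy": 0, "dz": 1.2, "ax": 0, "ay": 0, "az": 0, "hand": 25},
  {"dx": -0.05, "dy": 0, "dz": 1.35, "ax": 0, "ay": 0, "az": 0, "hand": 25},
  {"dx": -0.05, "dy": 0, "dz": 1.41, "ax": 0, "ay": 0, "az": 0, "hand": 25},
  {"dx": -0.05, "dy": 0, "dz": 1.42, "ax": 0, "ay": 0, "az": 0, "hand": 25},
  {"dx": -0.05, "dy": 0, "dz": 1.42, "ax": 0, "ay": 0, "az": 0, "hand": 25},
])

```text
clock: 6.62
tool_pos: [0.4588, -0.3647, 0.0605]
eef_rot: [-0.049, 0.999, -0.0, 0.0]
contact_force: [0.1, 0.5, 0.3]
opening: 0.426
```

Contact force is back to about 0, so the jar is resting on the mat. Releasing.

Request:
servo_tool([
  {"dx": 0, "dy": 0, "dz": 0, "ax": 0, "ay": 0, "az": 0, "hand": 45},
  {"dx": 0, "dy": 0, "dz": 0, "ax": 0, "ay": 0, "az": 0, "hand": 65},
  {"dx": 0, "dy": 0, "dz": 0, "ax": 0, "ay": 0, "az": 0, "hand": 75},
  {"dx": 0, "dy": 0, "dz": 0, "ax": 0, "ay": 0, "az": 0, "hand": 75},
  {"dx": 0, "dy": 0, "dz": 0, "ax": 0, "ay": 0, "az": 0, "hand": 75},
  {"dx": 0, "dy": 0, "dz": -0.5, "ax": 0, "ay": 0, "az": 0, "hand": 75},
  {"dx": 0, "dy": 0, "dz": -1.2, "ax": 0, "ay": 0, "az": 0, "hand": 75},
  {"dx": 0, "dy": 0, "dz": -2.0, "ax": 0, "ay": 0, "az": 0, "hand": 75},
  {"dx": 0, "dy": 0, "dz": -2.6, "ax": 0, "ay": 0, "az": 0, "hand": 75},
  {"dx": 0, "dy": 0, "dz": -2.6, "ax": 0, "ay": 0, "az": 0, "hand": 75},
])

```text
clock: 7.88
tool_pos: [0.4601, -0.3654, 0.2189]
eef_rot: [-0.048, 0.999, -0.002, 0.003]
contact_force: [-0.1, 0.4, -0.9]
opening: 0.855
```

```bash
python3 - <<'E'
from h import *
snap('top','t2'); snap('scene','s2')
p=T((-98,154.5,46)); print(p); delta(*p)
crop('t2',120,120,520,400,2,'t2a')
E
```

```text
[0.44664313 0.2010706  0.046     ]
t7.97 pos [ 0.4579 -0.3645  0.2156] d [-0.729  9.399  2.828] a [ 0.001 -0.006 -0.006] F [-0.6  0.1 -1.4] op 0.852
```

View pics/t2a.png

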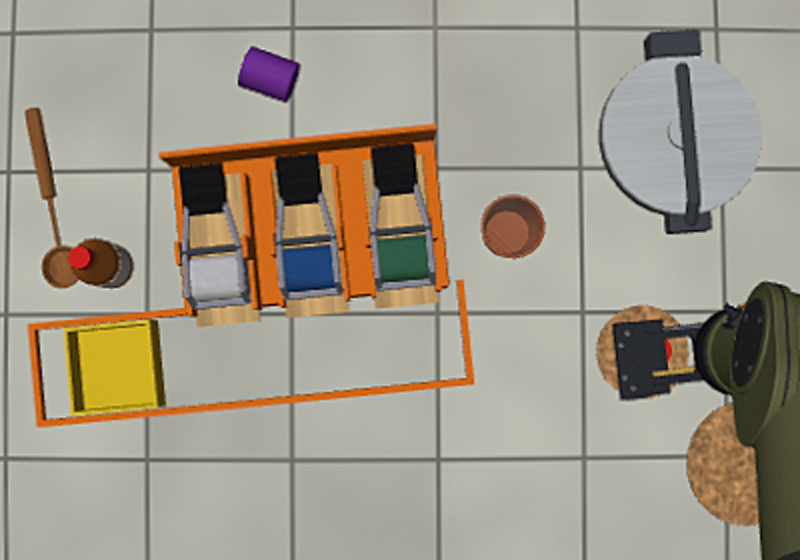

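Request:
servo_tool([
  {"dx": -0.05, "dy": 0.6, "dz": 0, "ax": 0, "ay": 0, "az": 0, "hand": 40},
  {"dx": -0.1, "dy": 1.5, "dz": 0, "ax": 0, "ay": 0, "az": 0, "hand": 40},
  {"dx": -0.2, "dy": 2.5, "dz": 0, "ax": 0, "ay": 0, "az": 0, "hand": 40},
  {"dx": -0.3, "dy": 3.5, "dz": 0, "ax": 0, "ay": 0, "az": 0, "hand": 40},
  {"dx": -0.4, "dy": 4.5, "dz": 0, "ax": 0, "ay": 0, "az": 0, "hand": 40},
  {"dx": -0.5, "dy": 5.5, "dz": 0, "ax": 0, "ay": 0, "az": 0, "hand": 40},
  {"dx": -0.55, "dy": 6.5, "dz": 0, "ax": 0, "ay": 0, "az": 0, "hand": 40},
  {"dx": -0.6, "dy": 7.5, "dz": 0, "ax": 0, "ay": 0, "az": 0, "hand": 40},
  {"dx": -0.7, "dy": 8.5, "dz": 0, "ax": 0, "ay": 0, "az": 0, "hand": 40},
  {"dx": -0.73, "dy": 9.4, "dz": 0.2, "ax": 0, "ay": 0, "az": 0, "hand": 40},
])

```text
clock: 9.22
tool_pos: [0.4468, 0.2031, 0.203]
eef_rot: [-0.049, 0.999, -0.0, -0.0]
contact_force: [0.5, -0.5, -0.2]
opening: 0.453
```

Request:
servo_tool([
  {"dx": 0, "dy": 0, "dz": 0.6, "ax": 0, "ay": 0, "az": 0, "hand": 40},
  {"dx": 0, "dy": 0, "dz": 1.0, "ax": 0, "ay": 0, "az": 0, "hand": 40},
  {"dx": 0, "dy": 0, "dz": 1.0, "ax": 0, "ay": 0, "az": 0, "hand": 40},
  {"dx": 0, "dy": 0, "dz": 1.0, "ax": 0, "ay": 0, "az": 0, "hand": 40},
])

```text
clock: 9.72
tool_pos: [0.4471, 0.201, 0.144]
eef_rot: [-0.049, 0.999, -0.0, -0.0]
contact_force: [0.6, -0.1, 0.4]
opening: 0.454
```

```bash
python3 - <<'E'
from h import *
snap('wrist','w4'); snap('scene','s4'); delta(*T((-98,154.5,46)))
print(proj('w4',T((-148,154.5,50))),proj('w4',T((-98,154.5,50))), proj('s4',(.457,-.3645,.04)))
crop('s4',200,120,480,330,2.8,'s4a')
E
```

```text
t9.82 pos [0.4477 0.2011 0.1447] d [ 0.019 -0.     1.645] a [ 0.006  0.011 -0.009] F [-1.  -0.   0.1] op 0.449
[317.3029327  168.41906351] [317.2569071  238.88771631] [289.38774547 199.31865439]
```

View pics/w4.png

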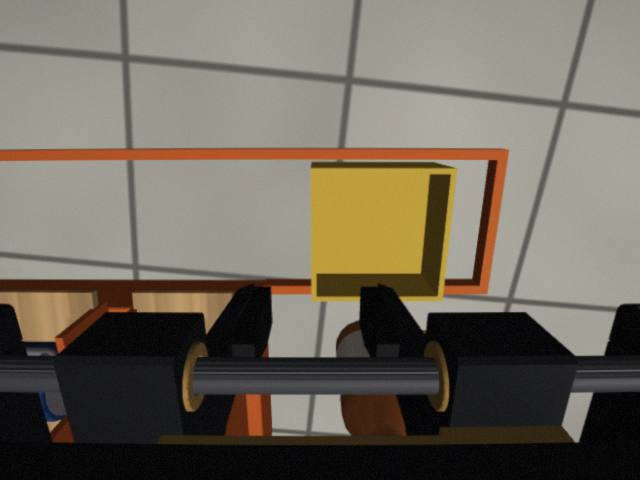

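View pics/s4a.png

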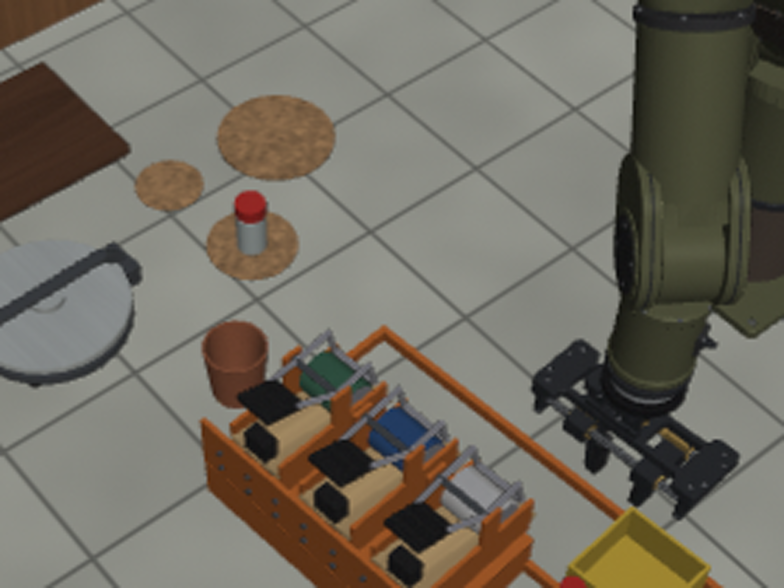

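The scene picture shows the jar upright on the middle-sized mat, at crop (252,225). In the wrist picture the tray's right wall is at u≈313, between the fingers. I'll descend and pinch that wall.

Request:
servo_tool([
  {"dx": 0, "dy": -0.02, "dz": 0.6, "ax": 0, "ay": 0, "az": 0, "hand": 40},
  {"dx": 0, "dy": -0.02, "dz": 1.1, "ax": 0, "ay": 0, "az": 0, "hand": 40},
  {"dx": 0, "dy": -0.02, "dz": 1.5, "ax": 0, "ay": 0, "az": 0, "hand": 40},
  {"dx": 0, "dy": -0.02, "dz": 1.65, "ax": 0, "ay": 0, "az": 0, "hand": 40},
  {"dx": 0, "dy": -0.02, "dz": 1.65, "ax": 0, "ay": 0, "az": 0, "hand": 20},
  {"dx": 0, "dy": -0.02, "dz": 1.65, "ax": 0, "ay": 0, "az": 0, "hand": 0},
  {"dx": 0, "dy": -0.02, "dz": 1.65, "ax": 0, "ay": 0, "az": 0, "hand": 0},
  {"dx": 0, "dy": -0.02, "dz": 1.65, "ax": 0, "ay": 0, "az": 0, "hand": 0},
  {"dx": 0, "dy": -0.02, "dz": 1.65, "ax": 0, "ay": 0, "az": 0, "hand": 0},
], newtons=12)

```text
clock: 10.95
tool_pos: [0.4474, 0.1999, 0.0452]
eef_rot: [-0.049, 0.999, 0.0, 0.0]
contact_force: [-0.2, -0.1, -0.2]
opening: 0.004
```

```bash
python3 - <<'E'
from h import *
delta(*T((-98,-88,46)))
E
```

```text
t10.95 pos [0.4474 0.1999 0.0452] d [ 0.009 -4.021 -0.014] a [ 0.002  0.004 -0.005] F [-0.2 -0.1 -0.2] op 0.004
```

The opening is about 0, so the wall isn't between the fingers. I'll look.

```bash
python3 - <<'E'
from h import *
snap('wrist','w5'); snap('top','t5')
crop('t5',100,200,360,380,3,'t5a')
s=r.get_state();print(s['opening'],s['contact_force'])
E
```

```text
0.00518637970128414 [-0.16574135 -1.00953415  0.16675854]
```

View pics/w5.png

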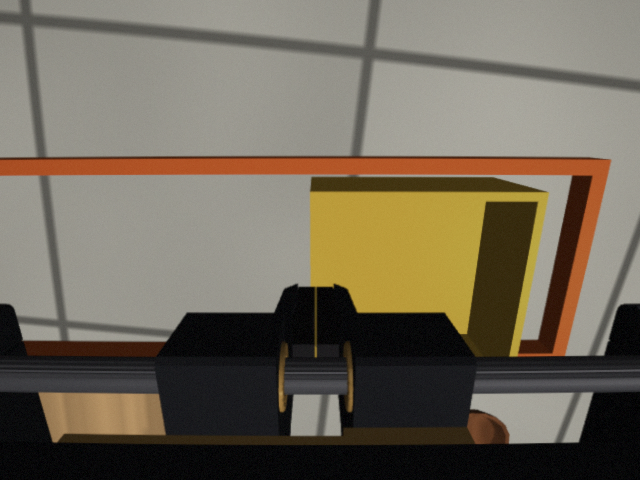

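View pics/t5a.png

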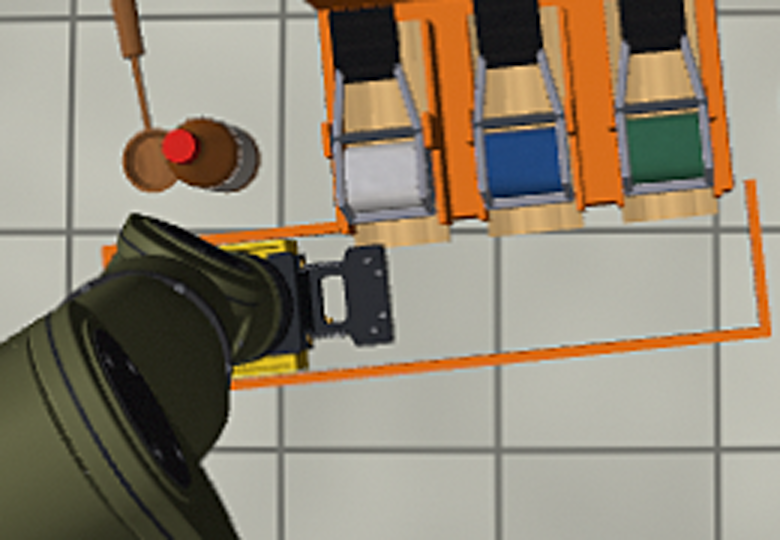

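A yellow strip shows between the closed fingers at (316,320), so the wall may be gripped after all. I'll test with a short pull.

Request:
servo_tool([
  {"dx": 0, "dy": -0.15, "dz": 0, "ax": 0, "ay": 0, "az": 0, "hand": 0},
  {"dx": 0, "dy": -0.4, "dz": 0, "ax": 0, "ay": 0, "az": 0, "hand": 0},
  {"dx": 0, "dy": -0.7, "dz": 0, "ax": 0, "ay": 0, "az": 0, "hand": 0},
  {"dx": 0, "dy": -1.0, "dz": 0, "ax": 0, "ay": 0, "az": 0, "hand": 0},
])

```text
clock: 11.55
tool_pos: [0.4532, 0.1381, 0.045]
eef_rot: [-0.048, 0.999, -0.0, -0.0]
contact_force: [-0.1, -0.2, 0.1]
opening: 0.003
```

```bash
python3 - <<'E'
from h import *
snap('wrist','w6'); delta(*T((-98,-88,46)))
E
```

```text
t11.60 pos [0.4531 0.1346 0.045 ] d [-0.015 -2.928 -0.005] a [-0.04  -0.014 -0.049] F [ 0.4 -2.  -0.4] op 0.002
```

View pics/w6.png

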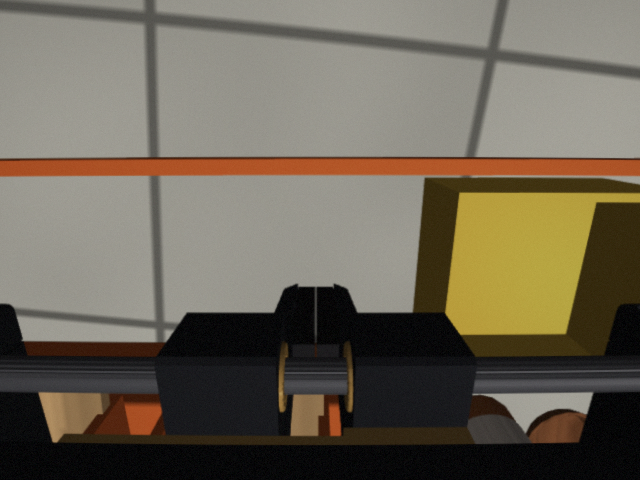

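```bash
python3 - <<'E'
from h import *
import json
c=json.load(open('rack.json'));a=c['a'];R=np.array([[np.cos(a),-np.sin(a)],[np.sin(a),np.cos(a)]])
L=lambda w:np.r_[R.T@(w[:2]-c['o'])*1000,w[2]*1000].round(1)
for f,u,v in(('w4',312,200),('w4',312,250),('w5',311,230),('w6',425,180),('w6',459,200),('w6',413,290),('w6',445,290)):
    print(f,u,v,L(px(f,u,v)),L(px(f,u,v,.05)))
z=load('w6');print(L(px('w6',500,160)),L(px('w6',300,166,.015)))
d=z['d'];print([ (u,L(px('w6',u,250))) for u in range(400,480,8)])
E
python3 -c "
from h import *
crop('w6',240,160,600,420,2.2,'w6a')"
```

```text
w4 312 200 [-126.1  150.8   49.1] [-126.3  150.8   50. ]
w4 312 250 [-89.4 150.7  49.6] [-89.6 150.7  50. ]
w5 311 230 [-131.7  150.3   49.5] [-131.8  150.3   50. ]
w6 425 180 [-147.   149.6    2.4] [-153.4  135.1   50. ]
w6 459 200 [-144.9  150.3   49.3] [-145.1  150.    50. ]
w6 413 290 [-80.5 149.   -0.5] [-104.1  134.    50. ]
w6 445 290 [-102.6  149.7   46.9] [-104.1  148.4   50. ]
[-158.8  182.7   15. ] [-155.7   82.4   15. ]
[(400, array([-106.3,  139.1,    0.5])), (408, array([-106. ,  144. ,   -0.4])), (416, array([-106.2,  148.5,    0.3])), (424, array([-109.4,  150.2,    9.5])), (432, array([-114.9,  149.1,   25.7])), (440, array([-118.2,  149.6,   35.5])), (448, array([-121.3,  149.8,   44.8])), (456, array([-123.3,  151. ,   50.6])), (464, array([-107. ,  175.5,    2.8])), (472, array([-107.4,  179.6,    3.8]))]
```

View pics/w6a.png

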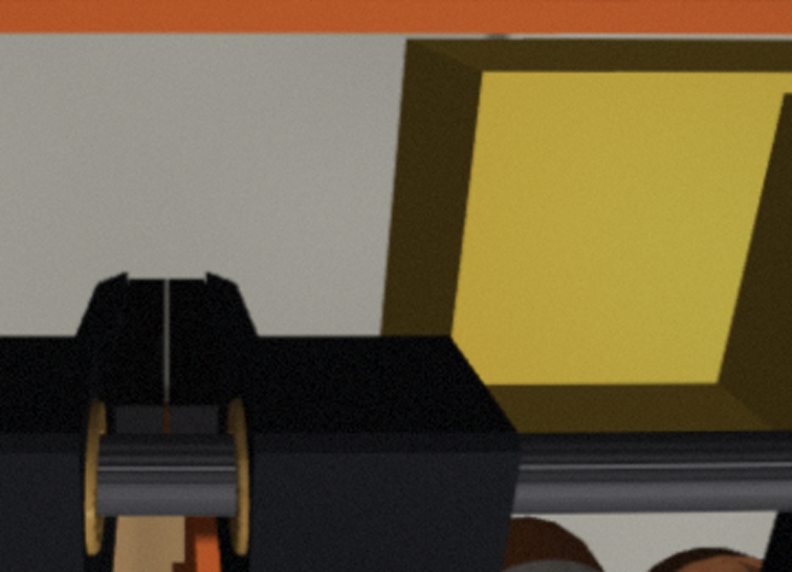

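The tray stayed at y=150 to 250 and the fingers slipped off the thin wall. It is undisturbed, so I'll push the right wall from inside with closed fingers instead.

```bash
python3 - <<'E'
from h import *
delta(*T((-98,195,40)))
E
```

```text
t11.60 pos [0.4531 0.1346 0.045 ] d [0.009 1.789 0.075] a [-0.04  -0.014 -0.049] F [ 0.4 -2.  -0.4] op 0.002
```

Request:
servo_tool([
  {"dx": 0, "dy": 0, "dz": -0.6, "ax": 0, "ay": 0, "az": 0, "hand": 0},
  {"dx": 0, "dy": 0, "dz": -1.2, "ax": 0, "ay": 0, "az": 0, "hand": 0},
  {"dx": 0, "dy": 0.6, "dz": -1.3, "ax": 0, "ay": 0, "az": 0, "hand": 0},
  {"dx": 0, "dy": 1.3, "dz": -1.3, "ax": 0, "ay": 0, "az": 0, "hand": 0},
  {"dx": 0, "dy": 1.7, "dz": -1.3, "ax": 0, "ay": 0, "az": 0, "hand": 0},
  {"dx": 0, "dy": 1.7, "dz": -1.3, "ax": 0, "ay": 0, "az": 0, "hand": 0},
  {"dx": 0, "dy": 1.7, "dz": -1.3, "ax": 0, "ay": 0, "az": 0, "hand": 0},
])

```text
clock: 12.48
tool_pos: [0.4433, 0.2395, 0.1228]
eef_rot: [-0.048, 0.999, -0.001, -0.0]
contact_force: [0.4, -0.9, 0.6]
opening: 0.005
```

```bash
python3 - <<'E'
from h import *
delta(*T((-98,195,40)))
E
```

```text
t12.47 pos [0.4433 0.2395 0.1228] d [0.006 0.034 1.38 ] a [-0.019 -0.008 -0.019] F [ 0.4 -0.9  0.6] op 0.005
```

Request:
servo_tool([
  {"dx": 0, "dy": 0.03, "dz": 0.6, "ax": 0, "ay": 0, "az": 0, "hand": 0},
  {"dx": 0, "dy": 0.03, "dz": 1.1, "ax": 0, "ay": 0, "az": 0, "hand": 0},
  {"dx": 0, "dy": 0.03, "dz": 1.35, "ax": 0, "ay": 0, "az": 0, "hand": 0},
  {"dx": 0, "dy": 0.03, "dz": 1.35, "ax": 0, "ay": 0, "az": 0, "hand": 0},
  {"dx": 0, "dy": -0.2, "dz": 1.35, "ax": 0, "ay": 0, "az": 0, "hand": 0},
  {"dx": 0, "dy": -0.4, "dz": 1.35, "ax": 0, "ay": 0, "az": 0, "hand": 0},
  {"dx": 0, "dy": -0.6, "dz": 1.35, "ax": 0, "ay": 0, "az": 0, "hand": 0},
  {"dx": 0, "dy": -0.9, "dz": 1.35, "ax": 0, "ay": 0, "az": 0, "hand": 0},
  {"dx": 0, "dy": -1.2, "dz": 1.35, "ax": 0, "ay": 0, "az": 0, "hand": 0},
  {"dx": 0, "dy": -1.5, "dz": 1.35, "ax": 0, "ay": 0, "az": 0, "hand": 0},
])

```text
clock: 13.72
tool_pos: [0.4521, 0.1507, 0.0421]
eef_rot: [-0.048, 0.999, 0.0, 0.0]
contact_force: [0.5, 2.8, 0.9]
opening: 0.005
```

Request:
servo_tool([
  {"dx": 0, "dy": -0.3, "dz": 0, "ax": 0, "ay": 0, "az": 0, "hand": 0},
  {"dx": 0, "dy": -0.6, "dz": 0, "ax": 0, "ay": 0, "az": 0, "hand": 0},
  {"dx": 0, "dy": -0.9, "dz": 0, "ax": 0, "ay": 0, "az": 0, "hand": 0},
  {"dx": 0, "dy": -1.2, "dz": 0, "ax": 0, "ay": 0, "az": 0, "hand": 0},
  {"dx": 0, "dy": -1.5, "dz": 0, "ax": 0, "ay": 0, "az": 0, "hand": 0},
  {"dx": 0, "dy": -1.8, "dz": 0, "ax": 0, "ay": 0, "az": 0, "hand": 0},
  {"dx": 0, "dy": -2.1, "dz": 0, "ax": 0, "ay": 0, "az": 0, "hand": 0},
  {"dx": 0, "dy": -2.4, "dz": 0, "ax": 0, "ay": 0, "az": 0, "hand": 0},
  {"dx": 0, "dy": -2.5, "dz": 0, "ax": 0, "ay": 0, "az": 0, "hand": 0},
  {"dx": 0, "dy": -2.5, "dz": 0, "ax": 0, "ay": 0, "az": 0, "hand": 0},
])

```text
clock: 14.98
tool_pos: [0.4661, 0.0018, 0.0419]
eef_rot: [-0.048, 0.999, -0.0, -0.0]
contact_force: [0.2, 0.4, -0.8]
opening: 0.008
```

```bash
python3 - <<'E'
from h import *
snap('wrist','w7'); delta(*T((-98,-75,40)))
E
```

```text
t15.03 pos [0.4663 0.0027 0.0419] d [ 0.003 -0.503  0.032] a [ 0.001 -0.004 -0.006] F [ 0.9 -0.1  0.6] op 0.003
```

View pics/w7.png

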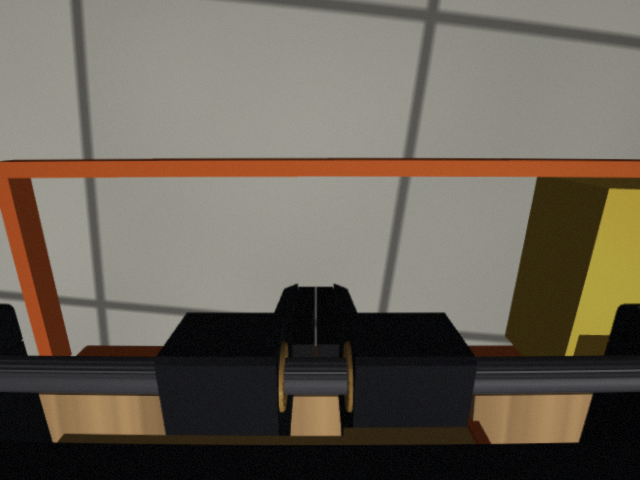

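```bash
cat >> h.py <<'E'
def L(w):
    import json
    c=json.load(open('rack.json'));a=c['a'];R=np.array([[np.cos(a),-np.sin(a)],[np.sin(a),np.cos(a)]])
    return np.r_[R.T@(np.array(w[:2])-c['o'])*1000,w[2]*1000].round(1)
E
python3 - <<'E'
from h import *
for u,v in((606,200),(590,280),(612,200),(620,200),(520,290),(320,330),(300,350),(310,300)):print(u,v,L(px('w7',u,v)))
print(L(r.get_state()['tool_pos']))
snap('top','t7');crop('t7',100,200,360,380,3,'t7a')
snap('scene','s7');crop('s7',260,200,500,380,3,'s7a')
E
```

```text
606 200 [-146.1   73.3   49.8]
590 280 [-110.4   74.4   49.9]
612 200 [-146.1   75.8   49.8]
620 200 [-137.4  119.8    3.4]
520 290 [-85.2  71.3   6.1]
320 330 [-107.   -45.2   84.2]
300 350 [-104.2  -51.9   92.1]
310 300 [-106.3  -49.1   60. ]
[-97.8 -44.8  41.9]
```

View pics/t7a.png

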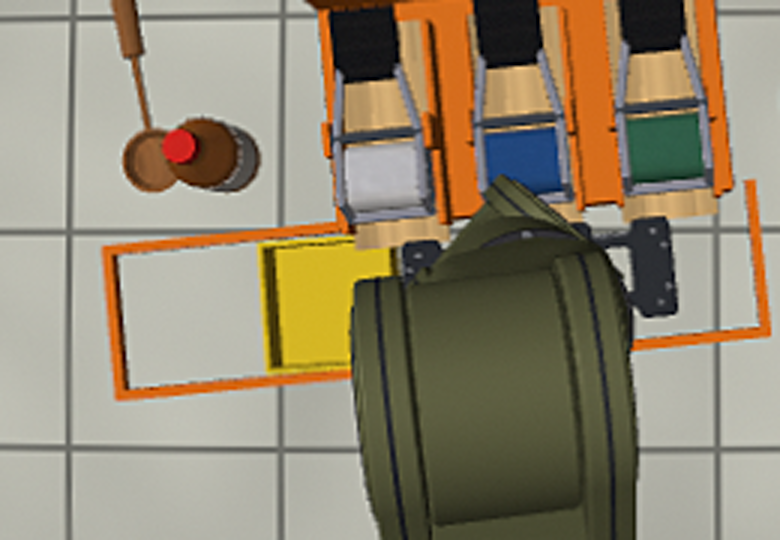

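View pics/s7a.png

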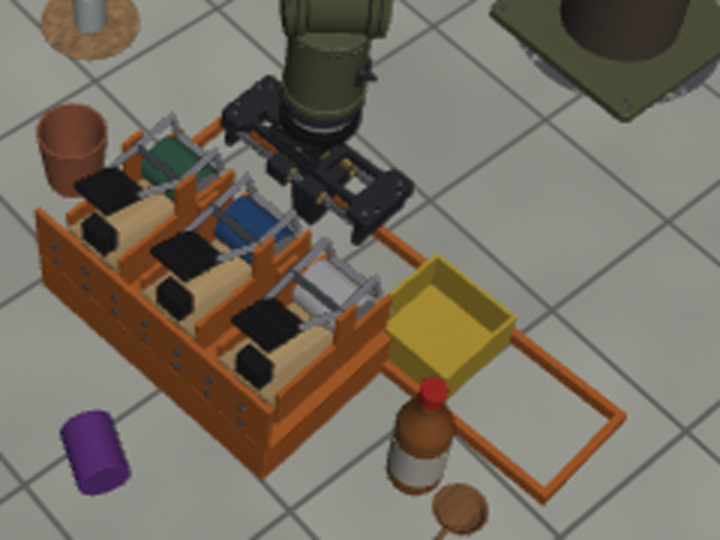

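```bash
python3 - <<'E'
from h import *
for v in range(280,345,4):print(v,[tuple(L(px('w7',u,v))) for u in (296,306,326,340)])
print(L(load('w7')['pose'][:3,3]))
crop('w7',240,260,400,380,5,'w7b')
E
```

```text
280 [(np.float64(-88.5), np.float64(-58.5), np.float64(-1.7)), (np.float64(-89.1), np.float64(-52.5), np.float64(-0.2)), (np.float64(-88.7), np.float64(-40.7), np.float64(-1.2)), (np.float64(-89.3), np.float64(-32.5), np.float64(0.3))]
284 [(np.float64(-107.7), np.float64(-55.5), np.float64(47.0)), (np.float64(-86.8), np.float64(-52.5), np.float64(0.2)), (np.float64(-87.0), np.float64(-40.7), np.float64(0.9)), (np.float64(-86.8), np.float64(-32.5), np.float64(0.3))]
288 [(np.float64(-107.8), np.float64(-55.3), np.float64(51.5)), (np.float64(-106.7), np.float64(-51.0), np.float64(49.0)), (np.float64(-106.5), np.float64(-42.2), np.float64(48.8)), (np.float64(-108.2), np.float64(-36.3), np.float64(52.5))]
292 [(np.float64(-107.8), np.float64(-55.1), np.float64(55.4)), (np.float64(-106.8), np.float64(-50.9), np.float64(53.3)), (np.float64(-106.9), np.float64(-42.3), np.float64(53.6)), (np.float64(-108.0), np.float64(-36.5), np.float64(56.0))]
296 [(np.float64(-108.0), np.float64(-54.9), np.float64(59.8)), (np.float64(-106.8), np.float64(-50.8), np.float64(57.2)), (np.float64(-106.2), np.
[... 2308 characters left out ...]
np.float64(88.4)), (np.float64(-106.9), np.float64(-50.0), np.float64(87.9)), (np.float64(-107.4), np.float64(-43.3), np.float64(88.7)), (np.float64(-107.7), np.float64(-38.6), np.float64(89.3))]
340 [(np.float64(-106.8), np.float64(-53.3), np.float64(90.2)), (np.float64(-106.4), np.float64(-50.0), np.float64(89.6)), (np.float64(-106.2), np.float64(-43.3), np.float64(89.3)), (np.float64(-108.3), np.float64(-38.9), np.float64(92.5))]
344 [(np.float64(-107.1), np.float64(-53.1), np.float64(93.0)), (np.float64(-106.7), np.float64(-49.9), np.float64(92.4)), (np.float64(-106.5), np.float64(-43.4), np.float64(92.1)), (np.float64(-108.3), np.float64(-39.0), np.float64(94.8))]
[-173.3  -46.6  193.6]
```

View pics/w7b.png

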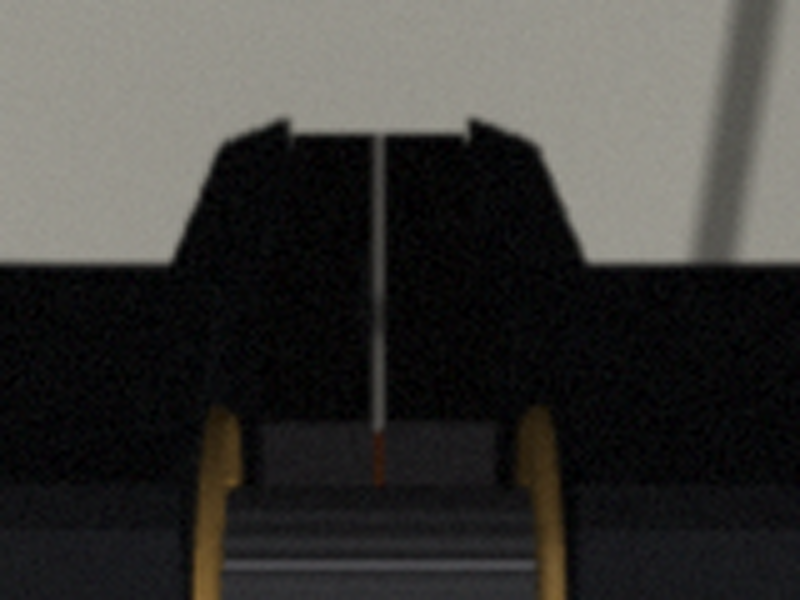

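The depth in this picture shows the real fingertips at z≈48 while the TCP is at z=42. So the tips are about 6 mm behind the TCP, not 25 mm ahead as stated. They only grazed the tray's rim, which explains both slips. The tray is now at y≈74 to 174. I'll go back in lower.

Request:
servo_tool([
  {"dx": 0, "dy": 0, "dz": -0.5, "ax": 0, "ay": 0, "az": 0, "hand": 0},
  {"dx": 0.04, "dy": 0, "dz": -0.8, "ax": 0, "ay": 0, "az": 0, "hand": 0},
  {"dx": 0.04, "dy": 0.7, "dz": -0.8, "ax": 0, "ay": 0, "az": 0, "hand": 0},
  {"dx": 0.04, "dy": 1.6, "dz": -0.8, "ax": 0, "ay": 0, "az": 0, "hand": 0},
  {"dx": 0.04, "dy": 2.4, "dz": -0.8, "ax": 0, "ay": 0, "az": 0, "hand": 0},
  {"dx": 0.04, "dy": 2.8, "dz": -0.8, "ax": 0, "ay": 0, "az": 0, "hand": 0},
  {"dx": 0.04, "dy": 2.8, "dz": -0.8, "ax": 0, "ay": 0, "az": 0, "hand": 0},
  {"dx": 0.04, "dy": 2.8, "dz": -0.8, "ax": 0, "ay": 0, "az": 0, "hand": 0},
])

```text
clock: 16.12
tool_pos: [0.4476, 0.1682, 0.0899]
eef_rot: [-0.048, 0.999, -0.001, -0.0]
contact_force: [0.6, 0.3, 0.4]
opening: 0.007
```

```bash
python3 - <<'E'
from h import *
snap('wrist','w8'); delta(*T((-100,123,14)))
for u,v in ((306,286),(306,290),(306,300),(294,288)):print(L(px('w8',u,v)))
E
```

```text
t16.18 pos [0.4477 0.1678 0.0899] d [-0.003  0.031  1.265] a [-0.017 -0.007 -0.022] F [ 0.9 -1.1 -0.6] op 0.011
[-67.7 113.6   4.3]
[-108.4  116.5   98.2]
[-109.3  116.8  109.6]
[-110.4  111.4  100.4]
```

View pics/w8.png

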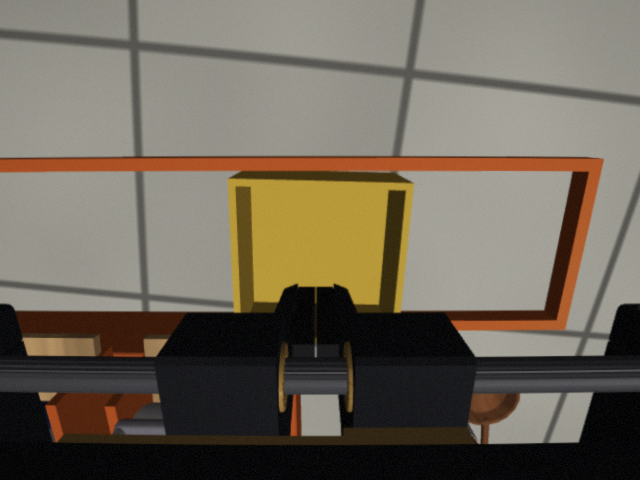

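Request:
servo_tool([
  {"dx": 0, "dy": 0.03, "dz": 0.5, "ax": 0, "ay": 0, "az": 0, "hand": 0},
  {"dx": 0, "dy": 0.03, "dz": 0.9, "ax": 0, "ay": 0, "az": 0, "hand": 0},
  {"dx": 0, "dy": 0.03, "dz": 1.0, "ax": 0, "ay": 0, "az": 0, "hand": 0},
  {"dx": 0, "dy": 0.03, "dz": 1.0, "ax": 0, "ay": 0, "az": 0, "hand": 0},
])

```text
clock: 16.68
tool_pos: [0.4477, 0.1706, 0.0301]
eef_rot: [-0.048, 0.999, -0.0, -0.0]
contact_force: [-0.1, 0.1, -0.2]
opening: 0.003
```

```bash
python3 - <<'E'
from h import *
snap('wrist','w9'); delta(*T((-100,123,14)))
for v in range(270,300,4):print(v,L(px('w9',306,v)))
crop('w9',200,150,440,360,3.2,'w9a')
E
```

```text
t16.73 pos [0.4479 0.171  0.0304] d [ 0.006 -0.024  0.274] a [-0.002  0.003 -0.014] F [ 0.5  0.2 -0.4] op 0.004
270 [-103.6  117.9    3.7]
274 [-101.6  117.9    4.6]
278 [-98.6 117.8   2.9]
282 [-96.4 117.8   3.4]
286 [-94.6 117.8   4.6]
290 [-108.6  118.9   39.5]
294 [-108.2  119.    42.7]
298 [-108.8  119.1   47.6]
```

View pics/w9a.png

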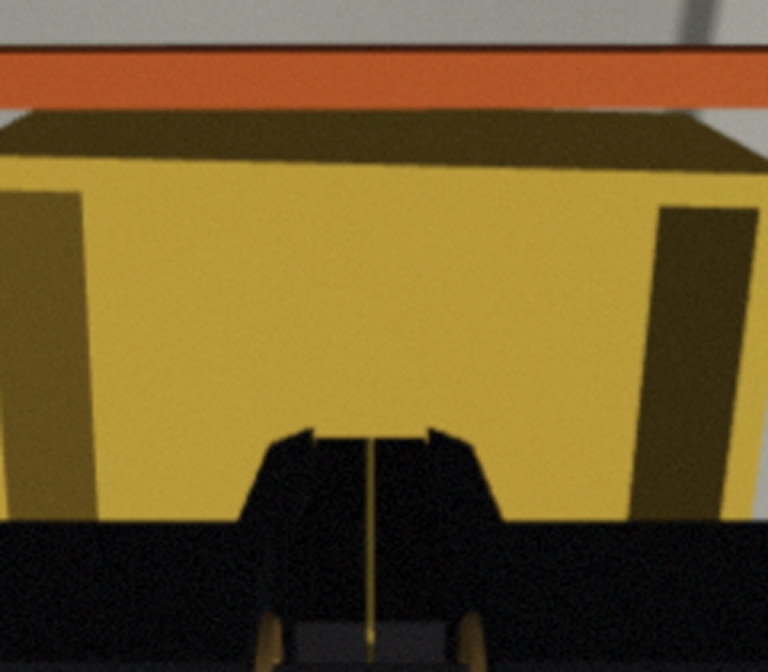

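Request:
servo_tool([
  {"dx": 0, "dy": 0, "dz": 0.2, "ax": 0, "ay": 0, "az": 0, "hand": 0},
  {"dx": 0, "dy": -0.15, "dz": 0.2, "ax": 0, "ay": 0, "az": 0, "hand": 0},
  {"dx": 0, "dy": -0.3, "dz": 0.2, "ax": 0, "ay": 0, "az": 0, "hand": 0},
  {"dx": 0, "dy": -0.45, "dz": 0.2, "ax": 0, "ay": 0, "az": 0, "hand": 0},
  {"dx": 0, "dy": -0.6, "dz": 0.2, "ax": 0, "ay": 0, "az": 0, "hand": 0},
  {"dx": 0, "dy": -0.75, "dz": 0.2, "ax": 0, "ay": 0, "az": 0, "hand": 0},
  {"dx": 0, "dy": -0.9, "dz": 0.2, "ax": 0, "ay": 0, "az": 0, "hand": 0},
  {"dx": 0, "dy": -1.05, "dz": 0.2, "ax": 0, "ay": 0, "az": 0, "hand": 0},
  {"dx": 0, "dy": -1.2, "dz": 0.2, "ax": 0, "ay": 0, "az": 0, "hand": 0},
  {"dx": 0, "dy": -1.2, "dz": 0.2, "ax": 0, "ay": 0, "az": 0, "hand": 0},
])

```text
clock: 17.98
tool_pos: [0.4544, 0.098, 0.0179]
eef_rot: [-0.048, 0.999, -0.001, -0.0]
contact_force: [-0.8, -0.4, -0.6]
opening: 0.006
```

```bash
python3 - <<'E'
from h import *
snap('wrist','w10'); print(L(r.get_state()['tool_pos'])); delta(*T((-100,-60,18)))
E
```

```text
[-100.4   51.4   17.9]
t18.02 pos [0.4544 0.0982 0.0179] d [-0.01  -1.857  0.002] a [-0.022 -0.012 -0.021] F [-0.3  1.2 -1.6] op 0.004
```

View pics/w10.png

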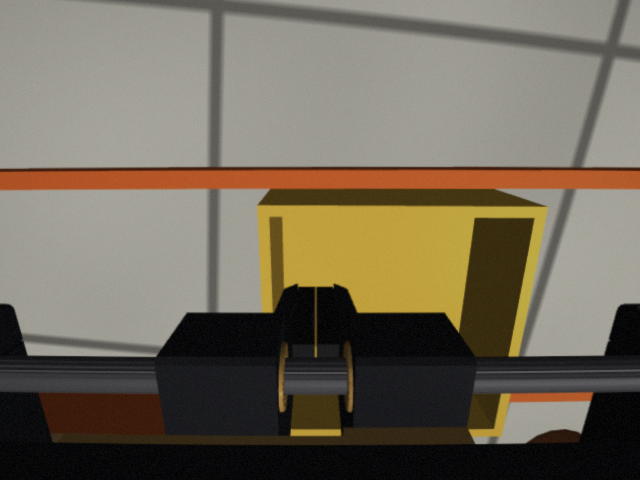

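The tray now moves with the fingers. Next I'll measure its offset from the tool.

```bash
python3 - <<'E'
from h import *
for u,v in((261,215),(263,280),(545,215),(530,290),(270,206),(535,208)):print(u,v,L(px('w10',u,v,.05)))
E
```

```text
261 215 [-147.7   31.5   50. ]
263 280 [-123.5   31.1   50. ]
545 215 [-147.6  129.6   50. ]
530 290 [-119.3  129.3   50. ]
270 206 [-150.9   34.7   50. ]
535 208 [-150.1  125.7   50. ]
```

Request:
servo_tool([
  {"dx": 0, "dy": -0.2, "dz": 0, "ax": 0, "ay": 0, "az": 0, "hand": 0},
  {"dx": 0, "dy": -0.4, "dz": 0, "ax": 0, "ay": 0, "az": 0, "hand": 0},
  {"dx": 0, "dy": -0.65, "dz": 0, "ax": 0, "ay": 0, "az": 0, "hand": 0},
  {"dx": 0, "dy": -0.9, "dz": 0, "ax": 0, "ay": 0, "az": 0, "hand": 0},
  {"dx": 0, "dy": -1.15, "dz": 0, "ax": 0, "ay": 0, "az": 0, "hand": 0},
  {"dx": 0, "dy": -1.4, "dz": 0, "ax": 0, "ay": 0, "az": 0, "hand": 0},
  {"dx": 0, "dy": -1.6, "dz": 0, "ax": 0, "ay": 0, "az": 0, "hand": 0},
  {"dx": 0, "dy": -1.8, "dz": 0, "ax": 0, "ay": 0, "az": 0, "hand": 0},
  {"dx": 0, "dy": -1.92, "dz": 0, "ax": 0, "ay": 0, "az": 0, "hand": 0},
  {"dx": 0, "dy": -1.92, "dz": 0, "ax": 0, "ay": 0, "az": 0, "hand": 0},
])

```text
clock: 19.27
tool_pos: [0.4659, -0.0157, 0.018]
eef_rot: [-0.048, 0.999, -0.0, -0.0]
contact_force: [1.0, 0.1, 0.9]
opening: 0.004
```

```bash
python3 - <<'E'
from h import *
snap('wrist','w11'); snap('scene','s11'); snap('top','t11'); print(L(r.get_state()['tool_pos'])); delta(*T((-100,-60,18)))
crop('t11',180,180,360,340,4,'t11a'); crop('s11',260,200,500,380,3.2,'s11a')
E
```

```text
[-99.9 -62.   18. ]
t19.43 pos [ 0.4659 -0.0145  0.018 ] d [0.001 0.033 0.001] a [-0.  0.  0.] F [-0.5 -0.   0.5] op 0.004
```

View pics/w11.png

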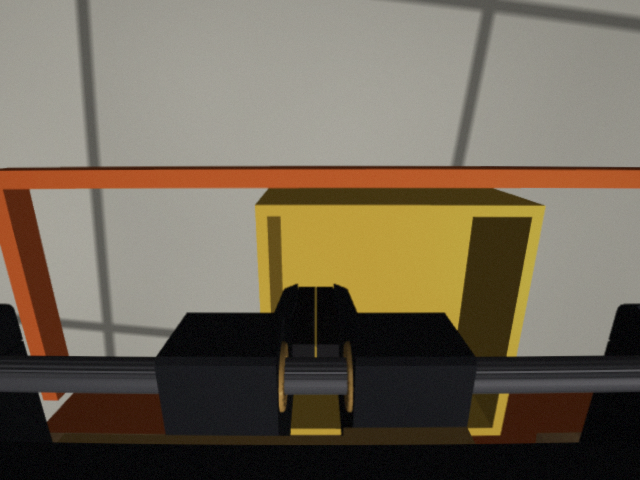

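View pics/s11a.png

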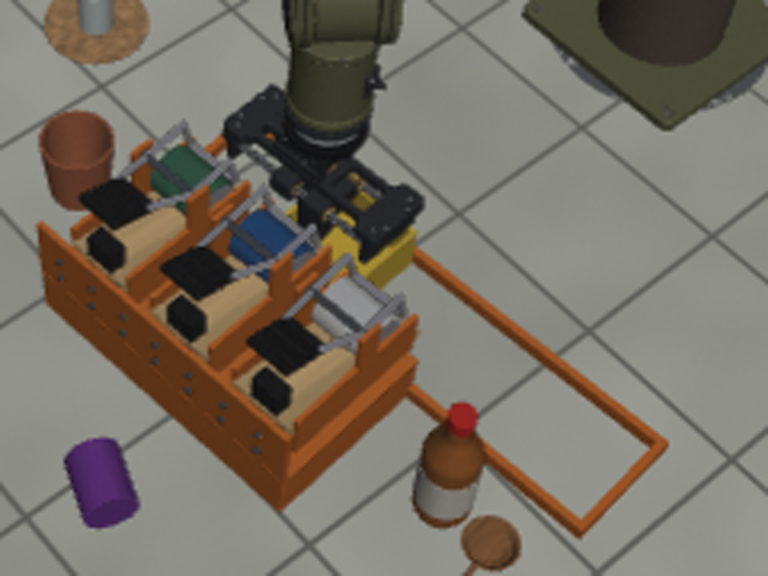

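```bash
python3 - <<'E'
from h import *
for u,v in((259,215),(261,280),(541,215),(527,290)):print(u,v,L(px('w11',u,v,.05)))
# end bar inner edge ref y -201 and front guide
for u,v in((33,188),(5,170),):print(L(px('w11',u,v,.015)))
E
```

```text
259 215 [-147.5  -83.5   50. ]
261 280 [-123.3  -83.9   50. ]
541 215 [-147.4   14.    50. ]
527 290 [-119.   14.   50.]
[-151.8 -188.6   15. ]
[-159.8 -199.4   15. ]
```

Request:
servo_tool([
  {"dx": 0, "dy": 0.3, "dz": 0, "ax": 0, "ay": 0, "az": 0, "hand": 0},
  {"dx": 0, "dy": 0.4, "dz": -0.3, "ax": 0, "ay": 0, "az": 0, "hand": 0},
  {"dx": 0, "dy": 0.4, "dz": -1.0, "ax": 0, "ay": 0, "az": 0, "hand": 0},
  {"dx": 0, "dy": 0.6, "dz": -1.8, "ax": 0, "ay": 0, "az": 0, "hand": 0},
  {"dx": 0, "dy": 1.5, "dz": -2.0, "ax": 0, "ay": 0, "az": 0, "hand": 0},
  {"dx": 0, "dy": 2.4, "dz": -2.0, "ax": 0, "ay": 0, "az": 0, "hand": 0},
  {"dx": 0, "dy": 3.3, "dz": -2.0, "ax": 0, "ay": 0, "az": 0, "hand": 0},
  {"dx": 0, "dy": 4.0, "dz": -2.0, "ax": 0, "ay": 0, "az": 0, "hand": 0},
  {"dx": 0, "dy": 4.0, "dz": -2.0, "ax": 0, "ay": 0, "az": 0, "hand": 0},
])

```text
clock: 20.55
tool_pos: [0.4415, 0.2291, 0.1384]
eef_rot: [-0.052, 0.999, 0.002, 0.0]
contact_force: [-0.1, -1.1, -0.3]
opening: 0.004
```

```bash
python3 - <<'E'
from h import *
snap('top','t12'); crop('t12',180,180,360,340,4.4,'t12a')
s=r.get_state(); print(s['tool_pos'],L(s['tool_pos']))
E
```

```text
[0.44177054 0.22577277 0.13802398] [-100.4  179.6  138. ]
```

View pics/t12a.png

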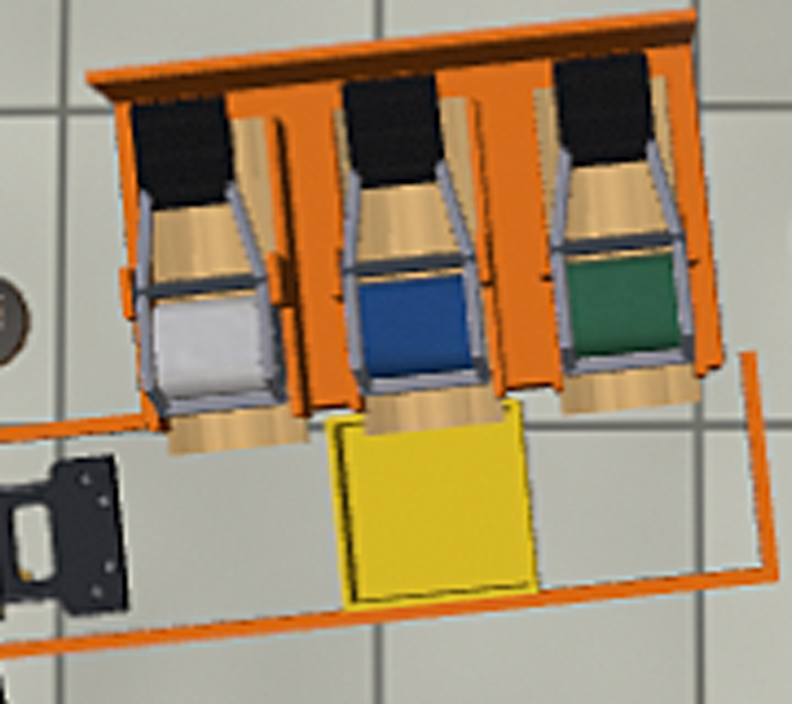

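```bash
python3 - <<'E'
from h import *
g=lambda u,v:(180+(u+.5)/4.4-.5,180+(v+.5)/4.4-.5)
for n,u,v,z in(('fl',347,609,.05),('fr',538,592,.05),('bl',327,421,.05),('br',520,402,.05),('lipL',367,433,.066),('lipR',507,420,.066),('lip2L',169,453,.066),('lip2R',309,441,.066),('lip3L',566,414,.066),('lip3R',702,400,.066)):print(n,L(px('t12',*g(u,v),z)))
z=load('t12');p=z['p'].astype(int)
m=(p[...,0]>140)&(p[...,1]>110)&(p[...,2]<80); vs,us=np.nonzero(m)
P=np.array([L(px('t12',u,v)) for u,v in zip(us,vs) if 240<u<310 and 260<v<330])
P=P[(P[:,2]>44)&(P[:,2]<56)];print(len(P),np.percentile(P,[1,50,99],axis=0))
E
```

```text
fl [-149.2   15.5   50. ]
fr [-150.3  -82.4   50. ]
bl [-52.5  16.4  50. ]
br [-52.8 -83.   50. ]
lipL [-61.2  -4.9  66. ]
lipR [-61.8 -76.1  66. ]
lip2L [-61.2  96.3  66. ]
lip2R [-62.3  24.7  66. ]
lip3L [ -61.8 -106.    66. ]
lip3R [ -61.8 -175.1   66. ]
227 [[-150.3    -89.126   44.526]
 [-119.7    -39.7     50.9  ]
 [ -29.264   19.822   55.648]]
```

The tray is square and its centre is at y≈-33.4, where the target is -40. I'll go back in for a 7 mm nudge.

Request:
servo_tool([
  {"dx": 0, "dy": -0.7, "dz": 0, "ax": 0, "ay": 0, "az": 0, "hand": 0},
  {"dx": 0, "dy": -1.6, "dz": 0, "ax": 0, "ay": 0, "az": 0, "hand": 0},
  {"dx": 0, "dy": -2.5, "dz": 0, "ax": 0, "ay": 0, "az": 0, "hand": 0},
  {"dx": 0, "dy": -3.2, "dz": 0.2, "ax": 0, "ay": 0, "az": 0, "hand": 0},
  {"dx": 0, "dy": -3.6, "dz": 0.4, "ax": 0, "ay": 0, "az": 0, "hand": 0},
  {"dx": 0, "dy": -3.6, "dz": 0.8, "ax": 0, "ay": 0, "az": 0, "hand": 0},
  {"dx": 0, "dy": -3.6, "dz": 1.4, "ax": 0, "ay": 0, "az": 0, "hand": 0},
  {"dx": 0, "dy": -3.6, "dz": 1.9, "ax": 0, "ay": 0, "az": 0, "hand": 0},
  {"dx": 0, "dy": -3.7, "dz": 2.0, "ax": 0, "ay": 0, "az": 0, "hand": 0},
  {"dx": 0, "dy": -3.9, "dz": 2.0, "ax": 0, "ay": 0, "az": 0, "hand": 0},
])

```text
clock: 21.85
tool_pos: [0.4652, -0.0088, 0.018]
eef_rot: [-0.049, 0.999, -0.0, -0.0]
contact_force: [-0.1, -0.6, -0.2]
opening: 0.005
```

Request:
servo_tool([
  {"dx": 0, "dy": -0.08, "dz": 0, "ax": 0, "ay": 0, "az": 0, "hand": 0},
  {"dx": 0, "dy": -0.14, "dz": 0, "ax": 0, "ay": 0, "az": 0, "hand": 0},
  {"dx": 0, "dy": -0.18, "dz": 0, "ax": 0, "ay": 0, "az": 0, "hand": 0},
  {"dx": 0, "dy": -0.215, "dz": 0, "ax": 0, "ay": 0, "az": 0, "hand": 0},
  {"dx": 0, "dy": -0.215, "dz": 0, "ax": 0, "ay": 0, "az": 0, "hand": 0},
  {"dx": 0, "dy": -0.215, "dz": 0, "ax": 0, "ay": 0, "az": 0, "hand": 0},
])

```text
clock: 22.6
tool_pos: [0.4669, -0.0212, 0.018]
eef_rot: [-0.049, 0.999, 0.0, 0.0]
contact_force: [-0.1, 2.6, 2.8]
opening: 0.005
```

```bash
python3 - <<'E'
from h import *
s=r.get_state(); print(s['tool_pos'],L(s['tool_pos']))
E
```

```text
[ 0.46685508 -0.02123398  0.01804527] [-99.6 -68.7  18. ]
```

Backing off, rising and clearing the view.

Request:
servo_tool([
  {"dx": 0, "dy": 0.3, "dz": 0, "ax": 0, "ay": 0, "az": 0, "hand": 0},
  {"dx": 0, "dy": 0.45, "dz": -0.3, "ax": 0, "ay": 0, "az": 0, "hand": 0},
  {"dx": 0, "dy": 0.45, "dz": -1.0, "ax": 0, "ay": 0, "az": 0, "hand": 0},
  {"dx": 0, "dy": 0.6, "dz": -1.9, "ax": 0, "ay": 0, "az": 0, "hand": 0},
  {"dx": 0, "dy": 1.5, "dz": -2.6, "ax": 0, "ay": 0, "az": 0, "hand": 0},
  {"dx": 0, "dy": 2.4, "dz": -3.4, "ax": 0, "ay": 0, "az": 0, "hand": 0},
  {"dx": 0, "dy": 3.3, "dz": -3.7, "ax": 0, "ay": 0, "az": 0, "hand": 0},
  {"dx": 0, "dy": 4.0, "dz": -3.7, "ax": 0, "ay": 0, "az": 0, "hand": 0},
  {"dx": 0, "dy": 4.0, "dz": -3.7, "ax": 0, "ay": 0, "az": 0, "hand": 0},
])

```text
clock: 23.72
tool_pos: [0.4423, 0.2213, 0.2406]
eef_rot: [-0.052, 0.999, 0.001, 0.0]
contact_force: [0.5, -1.0, 0.1]
opening: 0.004
```

```bash
python3 - <<'E'
from h import *
snap('top','t13'); crop('t13',180,180,360,340,4.4,'t13a')
delta(*T((77,-40,180)))
E
```

```text
t23.77 pos [0.4426 0.2179 0.2398] d [-2.95  -3.533  0.999] a [-0.011 -0.007  0.022] F [-0.5 -0.2 -0.6] op 0.002
```

View pics/t13a.png

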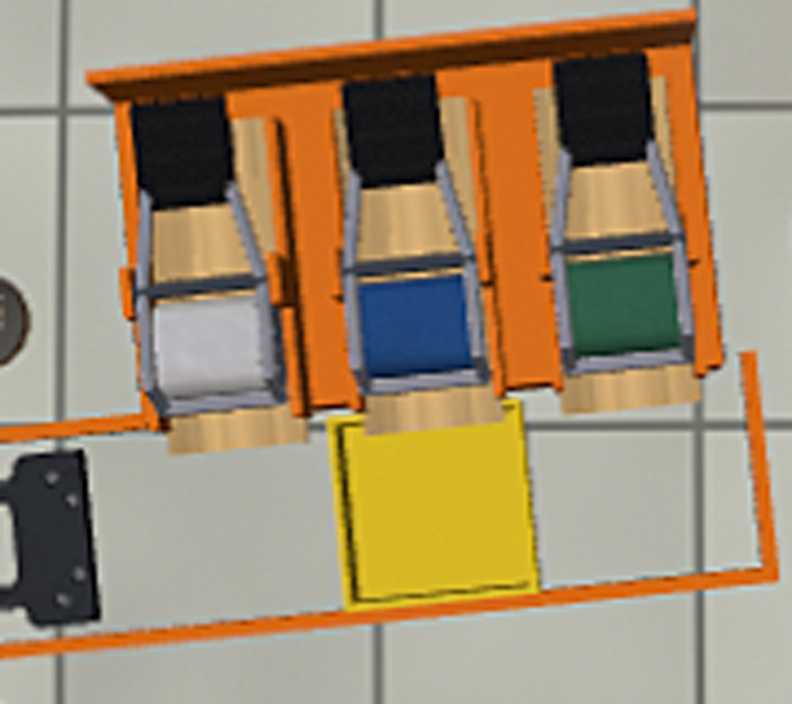

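The tray barely moved. The earlier push had coasted a few mm past the fingers, so their true contact offset is about 11 mm. I'll repeat with an end point of y=-75.5.

Request:
servo_tool([
  {"dx": 0, "dy": -0.7, "dz": 0.4, "ax": 0, "ay": 0, "az": 0, "hand": 0},
  {"dx": 0, "dy": -1.6, "dz": 0.9, "ax": 0, "ay": 0, "az": 0, "hand": 0},
  {"dx": 0, "dy": -2.5, "dz": 1.4, "ax": 0, "ay": 0, "az": 0, "hand": 0},
  {"dx": 0, "dy": -3.2, "dz": 1.8, "ax": 0, "ay": 0, "az": 0, "hand": 0},
  {"dx": 0, "dy": -3.6, "dz": 2.1, "ax": 0, "ay": 0, "az": 0, "hand": 0},
  {"dx": 0, "dy": -3.6, "dz": 2.5, "ax": 0, "ay": 0, "az": 0, "hand": 0},
  {"dx": 0, "dy": -3.6, "dz": 3.1, "ax": 0, "ay": 0, "az": 0, "hand": 0},
  {"dx": 0, "dy": -3.6, "dz": 3.6, "ax": 0, "ay": 0, "az": 0, "hand": 0},
  {"dx": 0, "dy": -3.7, "dz": 3.7, "ax": 0, "ay": 0, "az": 0, "hand": 0},
  {"dx": 0, "dy": -3.9, "dz": 3.7, "ax": 0, "ay": 0, "az": 0, "hand": 0},
])

```text
clock: 25.02
tool_pos: [0.4655, -0.0171, 0.018]
eef_rot: [-0.049, 0.999, -0.001, -0.001]
contact_force: [-0.9, 0.5, 0.1]
opening: 0.006
```

Request:
servo_tool([
  {"dx": 0, "dy": -0.08, "dz": 0, "ax": 0, "ay": 0, "az": 0, "hand": 0},
  {"dx": 0, "dy": -0.12, "dz": 0, "ax": 0, "ay": 0, "az": 0, "hand": 0},
  {"dx": 0, "dy": -0.15, "dz": 0, "ax": 0, "ay": 0, "az": 0, "hand": 0},
  {"dx": 0, "dy": -0.18, "dz": 0, "ax": 0, "ay": 0, "az": 0, "hand": 0},
  {"dx": 0, "dy": -0.2, "dz": 0, "ax": 0, "ay": 0, "az": 0, "hand": 0},
  {"dx": 0, "dy": -0.21, "dz": 0, "ax": 0, "ay": 0, "az": 0, "hand": 0},
  {"dx": 0, "dy": -0.21, "dz": 0, "ax": 0, "ay": 0, "az": 0, "hand": 0},
  {"dx": 0, "dy": -0.21, "dz": 0, "ax": 0, "ay": 0, "az": 0, "hand": 0},
])

```text
clock: 26.02
tool_pos: [0.4675, -0.0276, 0.0181]
eef_rot: [-0.049, 0.999, 0.0, 0.0]
contact_force: [0.8, 4.8, 4.7]
opening: 0.006
```

```bash
python3 - <<'E'
from h import *
s=r.get_state(); print(s['tool_pos'],L(s['tool_pos']),s['contact_force'])
snap('wrist','w14')
for v in (215,250,280):
  z=load('w14')['p'].astype(int); row=(z[v,:,0]>120)&(z[v,:,2]<100)&(z[v,:,1]>90); us=np.nonzero(row)[0]; print(v,us[:1],us[-1:],L(px('w14',us[0],v,.05)),L(px('w14',us[-1],v,.05)))
E
```

```text
[ 0.46750244 -0.02757859  0.01808984] [-99.6 -75.1  18.1] [0.83555136 4.83113117 4.66394642]
215 [258] [560] [-147.  -96.   50.] [-147.1    8.6   50. ]
250 [26] [553] [-134.3 -180.2   50. ] [-134.3    8.7   50. ]
280 [34] [547] [-122.6 -180.    50. ] [-122.6    8.7   50. ]
```

View pics/w14.png

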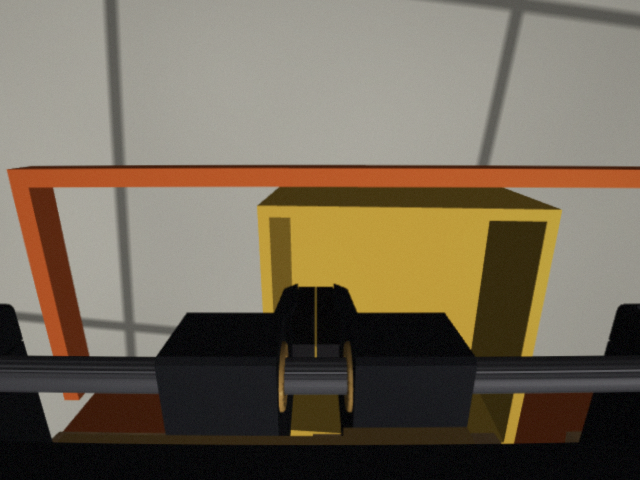

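The tool reads +4.8 N in both y and z, and the tray looks slightly tilted. The flared finger backs are wedging on the rim. I'll back off gently and check from the top.

Request:
servo_tool([
  {"dx": 0, "dy": 0.15, "dz": 0, "ax": 0, "ay": 0, "az": 0, "hand": 0},
  {"dx": 0, "dy": 0.4, "dz": 0, "ax": 0, "ay": 0, "az": 0, "hand": 0},
  {"dx": 0, "dy": 0.55, "dz": -0.3, "ax": 0, "ay": 0, "az": 0, "hand": 0},
  {"dx": 0, "dy": 0.55, "dz": -1.0, "ax": 0, "ay": 0, "az": 0, "hand": 0},
  {"dx": 0, "dy": 0.8, "dz": -1.8, "ax": 0, "ay": 0, "az": 0, "hand": 0},
  {"dx": 0, "dy": 1.6, "dz": -2.0, "ax": 0, "ay": 0, "az": 0, "hand": 0},
  {"dx": 0, "dy": 2.5, "dz": -2.0, "ax": 0, "ay": 0, "az": 0, "hand": 0},
  {"dx": 0, "dy": 3.4, "dz": -2.0, "ax": 0, "ay": 0, "az": 0, "hand": 0},
  {"dx": 0, "dy": 4.0, "dz": -2.0, "ax": 0, "ay": 0, "az": 0, "hand": 0},
])

```text
clock: 27.2
tool_pos: [0.4432, 0.2122, 0.1377]
eef_rot: [-0.049, 0.999, -0.001, -0.0]
contact_force: [0.9, -0.6, -0.7]
opening: 0.002
```

```bash
python3 - <<'E'
from h import *
snap('top','t15'); crop('t15',180,180,360,340,4.4,'t15a')
s=r.get_state(); print(s['tool_pos'],L(s['tool_pos']))
for f in('t12','t13','t15'):
  z=load(f)['p'].astype(int); 
  for v in(290,300,310):
    us=np.nonzero((z[v,235:320,0]>140)&(z[v,235:320,1]>120)&(z[v,235:320,2]<90))[0]+235; print(f,v,us[0],us[-1],L(px(f,us[0],v,.05)),L(px(f,us[-1],v,.05)))
E
```

```text
[0.4426654  0.21826909 0.13820465] [-100.3  172.   138.2]
t12 290 256 299 [-85.9  14.9  50. ] [-95.7 -81.5  50. ]
t12 300 257 300 [-108.5   14.9   50. ] [-118.3  -81.4   50. ]
t12 310 258 301 [-131.1   14.8   50. ] [-140.8  -81.4   50. ]
t13 290 256 300 [-85.9  14.9  50. ] [-95.9 -83.7  50. ]
t13 300 257 301 [-108.5   14.9   50. ] [-118.5  -83.7   50. ]
t13 310 258 302 [-131.1   14.8   50. ] [-141.   -83.6   50. ]
t15 290 259 303 [-86.6   8.2  50. ] [-96.6 -90.4  50. ]
t15 300 260 304 [-109.2    8.1   50. ] [-119.2  -90.4   50. ]
t15 310 261 305 [-131.8    8.1   50. ] [-141.7  -90.3   50. ]
```

View pics/t15a.png

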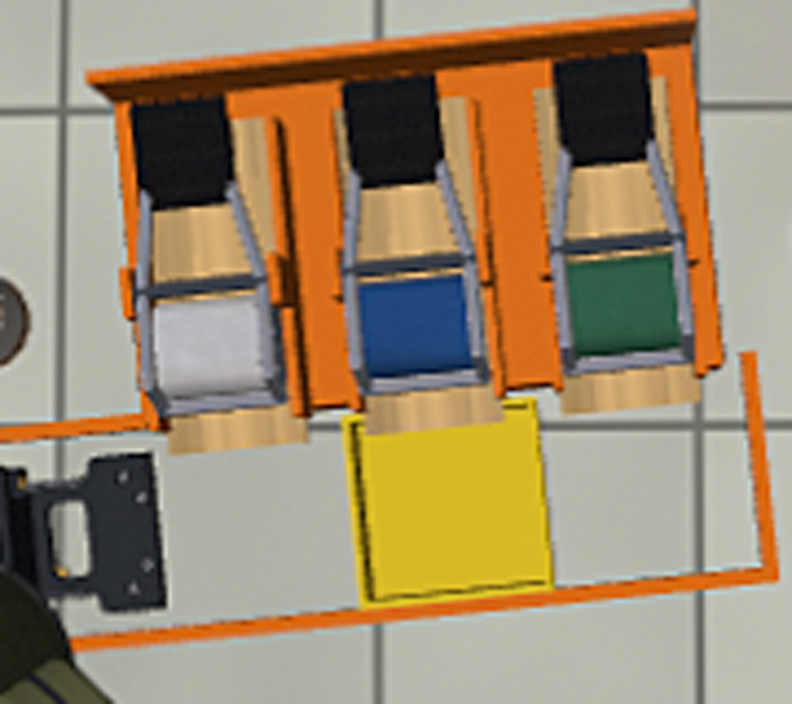

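The tray centre is now y≈-41 and the lip centres read -40.5, so it is square under the blue lane. Next is the middle pedal.

```bash
python3 - <<'E'
from h import *
delta(*T((77,-40,190)))
E
```

```text
t27.25 pos [0.4427 0.2183 0.1382] d [-2.936 -3.545 -0.878] a [0.047 0.008 0.053] F [-0.9  4.8  0.2] op 0.003
```

Request:
servo_tool([
  {"dx": 0, "dy": -0.2, "dz": -0.8, "ax": 0, "ay": 0, "az": 0, "hand": 0},
  {"dx": 0, "dy": -0.7, "dz": -1.2, "ax": 0, "ay": 0, "az": 0, "hand": 0},
  {"dx": -0.5, "dy": -1.5, "dz": -1.3, "ax": 0, "ay": 0, "az": 0, "hand": 0},
  {"dx": -1.2, "dy": -2.1, "dz": -1.3, "ax": 0, "ay": 0, "az": 0, "hand": 0},
  {"dx": -1.9, "dy": -2.8, "dz": -1.3, "ax": 0, "ay": 0, "az": 0, "hand": 0},
  {"dx": -2.5, "dy": -3.3, "dz": -1.3, "ax": 0, "ay": 0, "az": 0, "hand": 0},
  {"dx": -2.95, "dy": -3.43, "dz": -1.3, "ax": 0, "ay": 0, "az": 0, "hand": 0},
  {"dx": -2.95, "dy": -3.43, "dz": -1.3, "ax": 0, "ay": 0, "az": 0, "hand": 0},
  {"dx": -2.95, "dy": -3.43, "dz": -1.3, "ax": 0, "ay": 0, "az": 0, "hand": 0},
  {"dx": -2.95, "dy": -3.43, "dz": -1.3, "ax": 0, "ay": 0, "az": 0, "hand": 0},
])

```text
clock: 28.5
tool_pos: [0.6387, 0.0235, 0.216]
eef_rot: [-0.049, 0.999, -0.0, -0.001]
contact_force: [0.2, 0.2, 0.2]
opening: 0.006
```

```bash
python3 - <<'E'
from h import *
s=r.get_state(); print(s['tool_pos'],L(s['tool_pos'])); delta(*T((77,-40,155)))
snap('wrist','w16');snap('scene','s16');crop('s16',260,180,440,340,4,'s16a')
E
```

```text
[0.63865887 0.02354216 0.21600408] [ 75.8 -40.9 216. ]
t28.50 pos [0.6387 0.0235 0.216 ] d [-0.022  0.016  1.017] a [-0.005 -0.014  0.011] F [0.2 0.2 0.2] op 0.006
```

View pics/w16.png

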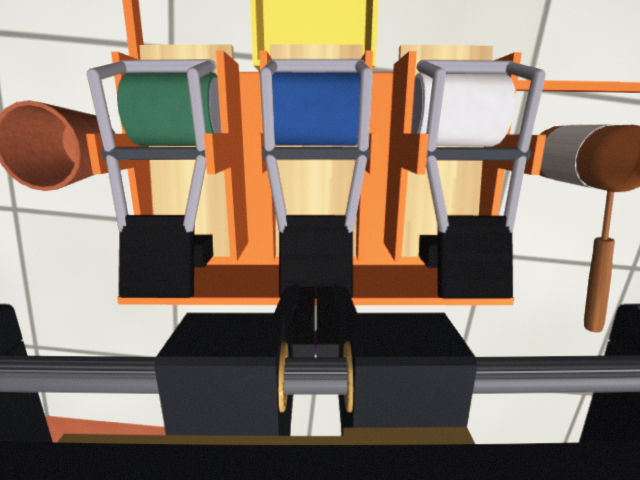

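View pics/s16a.png

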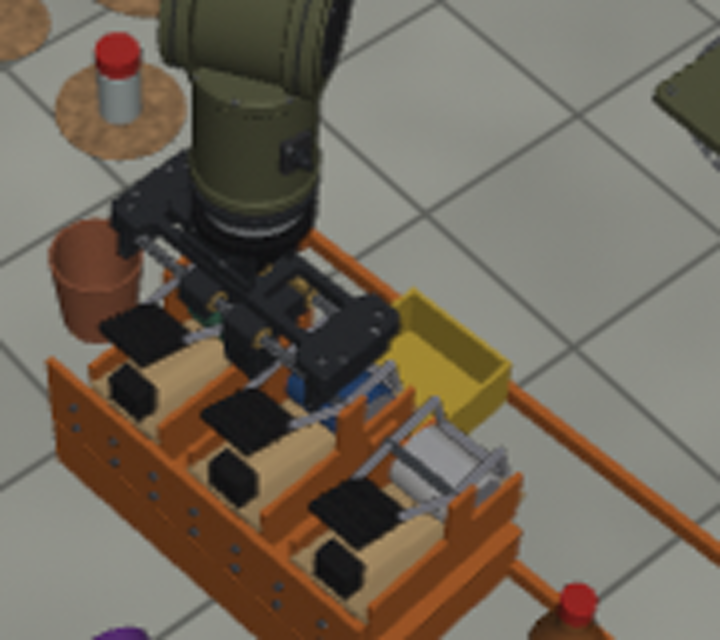

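```bash
python3 - <<'E'
from h import *
b=L(load('w7')['pose'][:3,3])
for u,v in((195,316),(250,316),(165,350),(165,375),(440,316),(465,352),(465,375),(470,390),(20,380),(10,310)):
    p=L(px('w7',u,v)); print(u,v,p-np.array([-97.8,-44.8,41.9+6]))
E
```

```text
195 316 [-33.5 -30.5  70.3]
250 316 [-33.6 -17.4  70.4]
165 350 [-33.5 -32.2  84. ]
165 375 [-29.5 -31.7  86.6]
440 316 [-33.9  27.2  71.2]
465 352 [-33.7  27.6  85.1]
465 375 [-29.8  27.3  87.1]
470 390 [-26.4  28.7  87.3]
20 380 [-23.6 -66.9  81.2]
10 310 [-31.9 -80.6  64.7]
```

The pads sit below the gripper body with margin, so I'll press slowly while watching the force.

Request:
servo_tool([
  {"dx": -0.03, "dy": 0.01, "dz": 0.4, "ax": 0, "ay": 0, "az": 0, "hand": 0},
  {"dx": -0.03, "dy": 0.01, "dz": 0.7, "ax": 0, "ay": 0, "az": 0, "hand": 0},
  {"dx": -0.03, "dy": 0.01, "dz": 0.9, "ax": 0, "ay": 0, "az": 0, "hand": 0},
  {"dx": -0.03, "dy": 0.01, "dz": 1.0, "ax": 0, "ay": 0, "az": 0, "hand": 0},
  {"dx": -0.03, "dy": 0.01, "dz": 1.1, "ax": 0, "ay": 0, "az": 0, "hand": 0},
  {"dx": -0.03, "dy": 0.01, "dz": 1.1, "ax": 0, "ay": 0, "az": 0, "hand": 0},
])

```text
clock: 29.35
tool_pos: [0.6422, 0.024, 0.1503]
eef_rot: [-0.049, 0.999, 0.0, 0.0]
contact_force: [0.1, 0.8, 1.0]
opening: 0.003
```

Request:
servo_tool([
  {"dx": 0, "dy": 0, "dz": 0.1, "ax": 0, "ay": 0, "az": 0, "hand": 0},
  {"dx": 0, "dy": 0, "dz": 0.2, "ax": 0, "ay": 0, "az": 0, "hand": 0},
  {"dx": 0, "dy": 0, "dz": 0.3, "ax": 0, "ay": 0, "az": 0, "hand": 0},
  {"dx": 0, "dy": 0, "dz": 0.35, "ax": 0, "ay": 0, "az": 0, "hand": 0},
])

```text
clock: 29.85
tool_pos: [0.6436, 0.0241, 0.1298]
eef_rot: [-0.048, 0.999, 0.0, 0.002]
contact_force: [4.1, -0.7, 7.6]
opening: 0.005
```

Request:
servo_tool([
  {"dx": 0, "dy": 0, "dz": 0.07, "ax": 0, "ay": 0, "az": 0, "hand": 0},
  {"dx": 0, "dy": 0, "dz": 0.1, "ax": 0, "ay": 0, "az": 0, "hand": 0},
  {"dx": 0, "dy": 0, "dz": 0.1, "ax": 0, "ay": 0, "az": 0, "hand": 0},
])

```text
clock: 30.22
tool_pos: [0.6436, 0.0242, 0.1268]
eef_rot: [-0.048, 0.999, -0.0, 0.002]
contact_force: [-1.4, -1.9, 24.5]
opening: 0.004
```

```bash
python3 - <<'E'
from h import *
print(r.get_state()['contact_force'],L(r.get_state()['tool_pos']))
snap('top','t17');snap('scene','s17');crop('s17',260,180,440,340,4,'s17a');crop('t17',180,180,360,340,4,'t17a')
E
```

```text
[-1.42013751 -1.88802556 24.47128299] [ 80.7 -40.8 126.8]
```

View pics/s17a.png

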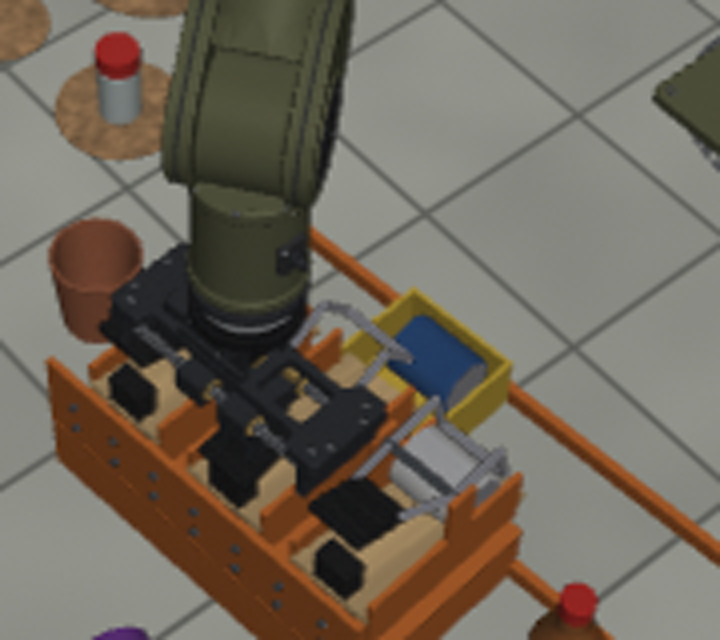

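View pics/t17a.png

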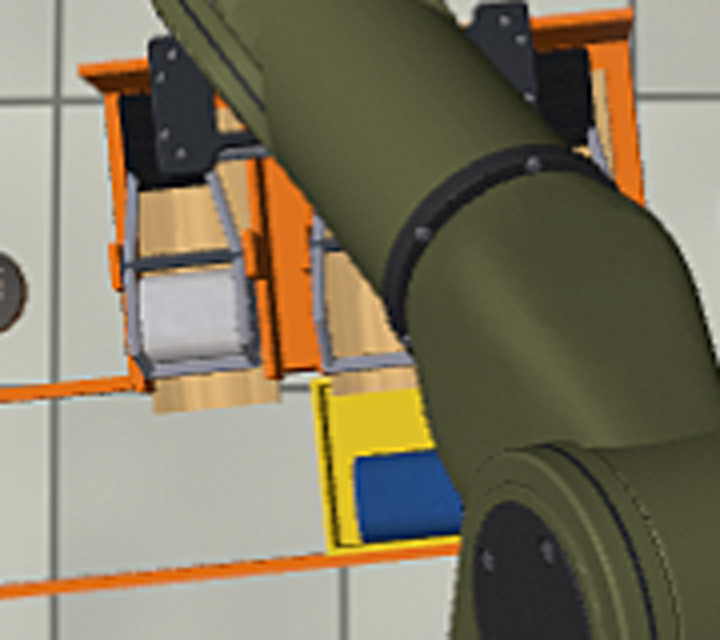

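The force is 24.5 N, so the pedal is on its stop, and the blue tin is already lying in the tray at s17a (437,357). I'll hold briefly, then rise straight up.

Request:
servo_tool([
  {"dx": 0, "dy": 0, "dz": 0, "ax": 0, "ay": 0, "az": 0, "hand": 0},
  {"dx": 0, "dy": 0, "dz": 0, "ax": 0, "ay": 0, "az": 0, "hand": 0},
  {"dx": 0, "dy": 0, "dz": 0, "ax": 0, "ay": 0, "az": 0, "hand": 0},
  {"dx": 0, "dy": 0, "dz": -0.2, "ax": 0, "ay": 0, "az": 0, "hand": 0},
  {"dx": 0, "dy": 0, "dz": -0.4, "ax": 0, "ay": 0, "az": 0, "hand": 0},
  {"dx": 0, "dy": 0, "dz": -0.6, "ax": 0, "ay": 0, "az": 0, "hand": 0},
  {"dx": 0, "dy": 0, "dz": -0.9, "ax": 0, "ay": 0, "az": 0, "hand": 0},
  {"dx": 0, "dy": 0, "dz": -1.4, "ax": 0, "ay": 0, "az": 0, "hand": 0},
  {"dx": 0, "dy": 0, "dz": -2.0, "ax": 0, "ay": 0, "az": 0, "hand": 0},
  {"dx": 0, "dy": 0, "dz": -2.4, "ax": 0, "ay": 0, "az": 0, "hand": 0},
])

```text
clock: 31.58
tool_pos: [0.6416, 0.024, 0.2687]
eef_rot: [-0.049, 0.999, 0.0, 0.0]
contact_force: [1.2, 0.8, -0.1]
opening: 0.006
```

Request:
servo_tool([
  {"dx": 0, "dy": 0.3, "dz": 0, "ax": 0, "ay": 0, "az": 0, "hand": 0},
  {"dx": 0.3, "dy": 1.0, "dz": 0, "ax": 0, "ay": 0, "az": 0, "hand": 0},
  {"dx": 0.7, "dy": 1.8, "dz": 0, "ax": 0, "ay": 0, "az": 0, "hand": 0},
  {"dx": 1.2, "dy": 2.5, "dz": 0, "ax": 0, "ay": 0, "az": 0, "hand": 0},
  {"dx": 1.7, "dy": 3.3, "dz": 0, "ax": 0, "ay": 0, "az": 0, "hand": 0},
  {"dx": 2.2, "dy": 4.0, "dz": 0, "ax": 0, "ay": 0, "az": 0, "hand": 0},
  {"dx": 2.6, "dy": 4.7, "dz": 0, "ax": 0, "ay": 0, "az": 0, "hand": 0},
  {"dx": 2.9, "dy": 5.2, "dz": 0, "ax": 0, "ay": 0, "az": 0, "hand": 0},
  {"dx": 2.9, "dy": 5.2, "dz": 0, "ax": 0, "ay": 0, "az": 0, "hand": 0},
  {"dx": 2.9, "dy": 5.2, "dz": 0, "ax": 0, "ay": 0, "az": 0, "hand": 0},
])

```text
clock: 32.83
tool_pos: [0.4379, 0.3166, 0.2661]
eef_rot: [-0.049, 0.999, -0.001, -0.001]
contact_force: [-0.3, -0.3, 0.9]
opening: 0.005
```

```bash
python3 - <<'E'
from h import *
s=r.get_state();print(s['clock'],s['contact_force'],L(s['tool_pos']))
snap('top','t18');snap('scene','s18');crop('s18',200,120,480,330,2.8,'s18a');crop('t18',120,150,480,380,2.2,'t18a')
E
```

```text
32.825 [-0.33205229 -0.31913719  0.88483581] [-95.4 270.3 266.1]
```

View pics/s18a.png

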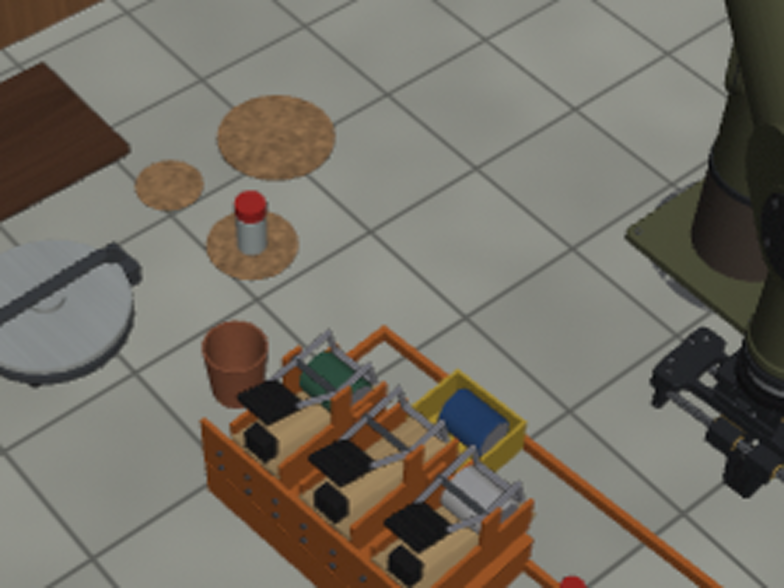

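View pics/t18a.png

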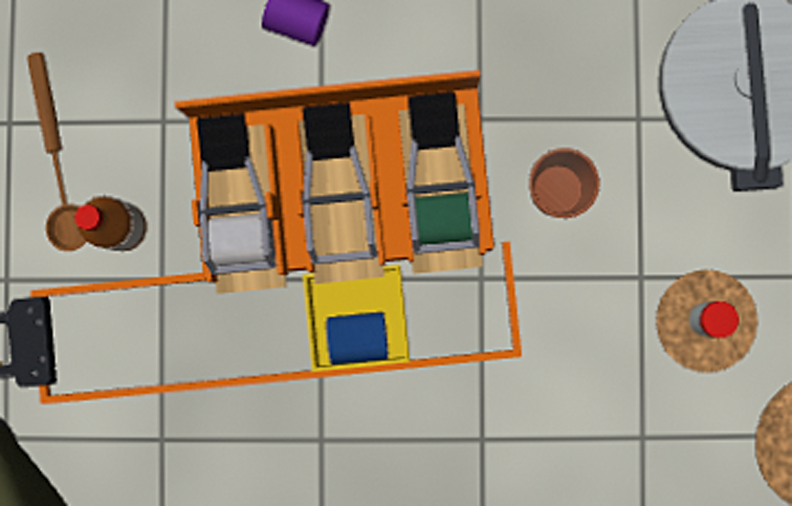

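The pictures show the blue tin in the tray, under the middle lane. The pedal is back up, the white and green tins are in their lanes, and the jar is upright on the mat. The cup, bottle and spoon haven't moved, and the arm is clear. Handing in.

```bash
python3 - <<'E'
from plant import r
print(r.finish_job())
E
```

```text
the job is handed in; nothing more can be done
None
```

The job is done and handed in at about 33 s on the clock. The salt jar went onto the middle-sized cork mat first. Then I slid the tray under the middle lane, which holds the blue tin, and pressed that pedal to its stop (about 24 N) and held it. The blue tin rolled out into the tray by itself, and the pedal sprang back when I let go.

**Last checks (top and scene pictures):**
- The jar is upright on the mat, and the blue tin lies in the tray.
- The tray's centre measured y ≈ -41 (lane at -40), just before I pressed the pedal. It still looks square under the lane.
- The white and green tins are still in their lanes.
- The cup, bottle and spoon look unmoved; I judged this by eye and did not measure it.

**What disagreed or failed on the way:**
- **Fingertips:** the wrist camera's depth showed the tips about 6 mm behind the TCP, not 25 mm ahead as stated. Because of this, my first pinch of the tray wall closed on nothing and the first push slipped over the rim.
- **Tray nudges:** lower pushes worked, but it took two small nudges to get the last 7 mm. On the second the fingers wedged on the rim and tilted the tray slightly; it settled flat again.
- **Track end bar:** one wrist-camera reading of the bar was about 10 mm off, so I used the top camera for the tray's final position.

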